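# Load and shut the polishing tub

### The arm

A 6-joint arm with a two-finger parallel gripper is mounted at the origin on the work surface. World frame = base frame: x ahead of the robot, y to its left, z up, the work surface at z = 0. Lengths are in m, angles in rad, forces in N, time in s.
With the tool pointing down it reaches from about 0.3 to 0.85 m from the base axis. Payload 4.2 kg.
Tool frame: the origin (TCP) lies midway between the tips of the shut fingers; the grasp point (between the pads) lies 19 mm behind it; x points along the fingers, y is the direction in which the jaws open and shut, and the axes are right-handed (so a half turn about x gives the same grasp; the last joint's range is limited). The gripper opens to 91 mm and grips with 3 to 60 N. Pads are 32 mm wide; open, the fingers measure 118 mm over their backs; the gripper's body (76 mm by 178 mm) begins 60 mm behind the grasp point.
Start: joints at [1.205, 0.32, 1.565, -0, 1.257, -0.02], TCP at [0.195, 0.541, 0.214] pointing down, gripper open.
Joint ranges: [-3.11, 3.11], [-0.84, 2.01], [0.21, 2.61], [-1.34, 4.49], [0.05, 2.63], [-2.56, 2.56]. Speed limits (rad/s): [2.57, 2.57, 3.14, 3.14, 3.14, 3.14].

### API

Orientations are given as a unit quaternion [x, y, z, w].
In Python, from bench import observe, cams, job gives the robot as it stands.
- The arm moves only by the shell command python3 -m pendant 'ROWS'. ROWS is JSON, a list of rows, each a list of 5 numbers: the opening, from 0 (shut) to 1 (fully open), then the shift along the world's x, y, z in cm, then the turn about the world's z in rad. A call has exactly 10 rows; each row shifts and turns the pose as measured when the row begins; what a row does not reach is not made up. A row lasts 1/12 s, in which the tool goes at most 41.7 mm and 7.16 degrees, less where a joint would pass 70% of its speed; a pose out of reach is approached as far as the arm can. A call with a gripper value outside its range is refused whole. The fingers move at their own pace and stop on an object; the grip force is fixed at half the most. Time passes only in rows, so rows that do not move let the fingers close, or fill a call up. It gives the time, the measured TCP pose, the force and the opening at its end, in the units of the state.
- observe(): the state, without advancing time (a new reading comes with each control period).
- cams.camera(name): name is "side" or "top" or "wrist"; returns (picture, depth): 420x560x3 uint8, red, green, blue; 420x560 float32, m along the optical axis (not along the pixel's ray), 0 where there is no reading.
- cams.calibration(name): a dict with "intrinsics" (3x3 intrinsics, pixels), "D" ([k1, k2, p1, p2, k3] as OpenCV has them; the pictures are not rectified), "eye" and "attitude" of the camera in the world. Camera axes: x right, y down, z forward; pixel columns grow to the right and rows downward; lengths in m; the calibration is good to about 2 mm. A picture is of the moment at which its call begins: read the wrist's pose just before it. calibration takes no time and is no camera call; for the wrist camera it gives the pose at the moment of the call.
- job.sign_off(): hands the job in, once; it reports no verdict.
Trained networks look in the newest picture that a camera, given by its name, has taken for a name from the list of things; names that differ only in an ending like _2 or _b are one class to them, and where a whole thing is asked for, a point or a joint stands for the part that bears it (a point fixed in the world has none). Each returns a list of dicts, best first, with "score" (0 to 1); they miss things now and then, are a little off and sometimes report something else, mostly with a low value. They report only what shows in the picture. A call takes as long as a camera call.
- cams.boxes_of(camera, name): "box" ([left, top, right, bottom] in pixels, round what is visible of it).
- cams.outline_of(camera, name): "pixels" (420x560 bool, what is visible of it) and "box" ([left, top, right, bottom] in pixels, round what is visible of it).
- cams.landmark_of(camera, name): "location" ([row, column] in pixels: a listed point, or the origin of a listed thing).
The state is a dict: "clock": time; "joints": joint angles; "qd": joint speeds; "joint_efforts": joint torques, N m; "tool_pos": TCP position; "tool_rot": TCP orientation; "contact_force": force on the tool from outside, world axes, zero at the start; "ft_torque": the same for the moment, N m; "opening": finger opening in m.
Only numpy, scipy, OpenCV 4.12 (cv2) and the standard library are available. Lean on these libraries where they do the work, as an engineer would, in place of code of your own. Each camera call takes 0.05 s, during which the arm holds its last target. There are 200 camera calls.

### The job

Put every black stone from the trough into the blue polishing tub and leave the white ones in the trough. Then swing the tub's lid shut, press it down just until it snaps home under the two spring clips without forcing it, and only then turn all three orange clamp knobs clockwise to their end stops. Leave the bowl with its lid, the funnel, the brush and the jar where they are.

Things in the scene. Friction and masses are not known exactly. Their poses are not given: they have to be found in the camera images.
- trough: fixed sorting trough, 460 x 250 mm, long side along its x; origin under its centre. Steel bed 32 mm up. Side walls (inner faces y = +-113) and the 8 mm middle rib (y = 0, x = -218 to +82) are 57 mm high, end walls (inner faces x = +-218) 50 mm. The small wooden gate pivoting at the rib's +x end is not needed.
- tub: fixed blue polishing tub, green inside, empty, open on top; origin under its centre. Outside 180 (x) x 160 (y) mm, rim 125 mm up, walls 6 mm, inner floor 51 mm up. The lid's hinge is along the +x wall; the -x wall is the front, towards the trough. Knobs stand 24 mm outside the front, left (+y) and right (-y) walls, tops 48 mm above the rim.
- lid (a joint): lid angle in rad, 0 = home, flat on the rim. Starts open, leaning back at 1.62 to 1.75, outer face away from the trough; below about 1.5 it falls shut by itself, slowly (damped, 2 to 4 s), and comes to rest ajar on the clips at about 0.055. Hinge axis along the tub's y at x = +94, z = 129 mm of the tub; the lid reaches 190 mm from it, 160 wide, 8 thick.
- lid_press (a point): centre of the top of the orange press disc (30 mm across, 3 mm high) on the lid's outer face, 147 mm from the hinge: the place to press. From ajar it needs some 10 to 20 N, rising, then giving way with a snap after about 4 mm; home is some 4 mm further, a hard stop 136 mm above the bench (disc's top; about 144 when ajar). There stop pushing: over 60 N cracks the lid.
- clips (a point): point midway between the two steel spring clips outside the front wall, at the level of their noses (their tips are 24 mm above the rim); the clips stand 55 mm to either side of it along the tub's y and bend outward when the lid's front bead is pushed past
- knob_front (a joint): turn of the front captive clamp knob in rad: 0 to 0.5 at the start (dog swung away from the mouth), growing clockwise seen from above, to the hard end stop at 2.3 where its dog points square over the lid's edge. It turns stiffly (about 0.05 N m) and stays where it is left.
- knob_left (a joint): turn of the left captive clamp knob in rad: 0 to 0.5 at the start (dog swung away from the mouth), growing clockwise seen from above, to the hard end stop at 2.3 where its dog points square over the lid's edge. It turns stiffly (about 0.05 N m) and stays where it is left.
- knob_right (a joint): turn of the right captive clamp knob in rad: 0 to 0.5 at the start (dog swung away from the mouth), growing clockwise seen from above, to the hard end stop at 2.3 where its dog points square over the lid's edge. It turns stiffly (about 0.05 N m) and stays where it is left.
- knob_front_grip (a point): grip point of the front knob, on its upright axis at mid height of the bar, 162 mm above the bench; turns with the knob. The knob: orange bar, 42 long x 11 wide x 22 high, on a 11 mm neck, with a 9 mm wide steel dog (a flat clamping finger) below the bar, reaching 39 mm from the axis along the bar, in the point's +x direction.
- knob_left_grip (a point): grip point of the left knob, on its upright axis at mid height of the bar, 162 mm above the bench; turns with the knob. The knob: orange bar, 42 long x 11 wide x 22 high, on a 11 mm neck, with a 9 mm wide steel dog (a flat clamping finger) below the bar, reaching 39 mm from the axis along the bar, in the point's +x direction.
- knob_right_grip (a point): grip point of the right knob, on its upright axis at mid height of the bar, 162 mm above the bench; turns with the knob. The knob: orange bar, 42 long x 11 wide x 22 high, on a 11 mm neck, with a 9 mm wide steel dog (a flat clamping finger) below the bar, reaching 39 mm from the axis along the bar, in the point's +x direction.
- black1: black basalt biconvex baduk stone, 23 mm across and 11 mm thick, about 15 g; the origin is its centre, its flat way is z. At the start it lies flat in the trough. Three to five of the black stones are there in a run.
- black2: black basalt biconvex baduk stone, 23 mm across and 11 mm thick, about 15 g; the origin is its centre, its flat way is z. At the start it lies flat in the trough. Three to five of the black stones are there in a run.
- black3: black basalt biconvex baduk stone, 23 mm across and 11 mm thick, about 15 g; the origin is its centre, its flat way is z. At the start it lies flat in the trough. Three to five of the black stones are there in a run.
- black4: black basalt biconvex baduk stone, 23 mm across and 11 mm thick, about 15 g; the origin is its centre, its flat way is z. At the start it lies flat in the trough. Three to five of the black stones are there in a run.
- black5: black basalt biconvex baduk stone, 23 mm across and 11 mm thick, about 15 g; the origin is its centre, its flat way is z. At the start it lies flat in the trough. Three to five of the black stones are there in a run.
- white1: white shell biconvex baduk stone, 23 mm across and 11 mm thick, about 15 g; the origin is its centre, its flat way is z. At the start it lies flat in the trough.
- white2: white shell biconvex baduk stone, 23 mm across and 11 mm thick, about 15 g; the origin is its centre, its flat way is z. At the start it lies flat in the trough.
- white3: white shell biconvex baduk stone, 23 mm across and 11 mm thick, about 15 g; the origin is its centre, its flat way is z. At the start it lies flat in the trough.
- bowl: bystander: maple stone bowl, 124 mm across, 80 mm high, origin under its centre
- maple_lid: bystander: round maple lid, 120 mm across, resting on the bowl's rim, origin under its centre
- funnel: bystander: tin funnel standing on its wide mouth, 110 mm across, 100 mm high, origin under its centre
- brush: bystander: hand brush, 190 mm long, lying flat along its x
- jar: bystander: amber jar, 64 mm across, 85 mm high, origin under its centre

How it is judged:
On the way, in this order (a step that is already met when the one before it is completed fails the run):
1. every black stone lies in the tub (x of black1 in the frame of tub between -0.085 and 0.085 m and y of black1 in the frame of tub between -0.075 and 0.075 m and z of black1 in the frame of tub between 0.045 and 0.1 m and x of black2 in the frame of tub between -0.085 and 0.085 m and y of black2 in the frame of tub between -0.075 and 0.075 m and z of black2 in the frame of tub between 0.045 and 0.1 m and x of black3 in the frame of tub between -0.085 and 0.085 m and y of black3 in the frame of tub between -0.075 and 0.075 m and z of black3 in the frame of tub between 0.045 and 0.1 m and x of black4 in the frame of tub between -0.085 and 0.085 m and y of black4 in the frame of tub between -0.075 and 0.075 m and z of black4 in the frame of tub between 0.045 and 0.1 m and x of black5 in the frame of tub between -0.085 and 0.085 m and y of black5 in the frame of tub between -0.075 and 0.075 m and z of black5 in the frame of tub between 0.045 and 0.1 m), for 0.2 s.
2. the lid has snapped home under the clips (value of joint lid below 0.02 rad), for 0.3 s.
3. all three clamp knobs are at their end stops (value of joint each of knob_front, knob_left, knob_right above 2.18 rad), for 0.2 s.
At the end, for the whole second after the job is handed in: every black stone present lies at rest in the tub, the white stones lie in the trough, the lid is home (lid below 0.02 rad) and each knob is within 0.12 rad of its end stop (above 2.18) (all of step 1 and all of step 3 and x of white1 in the frame of trough between -0.225 and 0.225 m and y of white1 in the frame of trough between -0.122 and 0.122 m and z of white1 in the frame of trough between 0.03 and 0.062 m and x of white2 in the frame of trough between -0.225 and 0.225 m and y of white2 in the frame of trough between -0.122 and 0.122 m and z of white2 in the frame of trough between 0.03 and 0.062 m and x of white3 in the frame of trough between -0.225 and 0.225 m and y of white3 in the frame of trough between -0.122 and 0.122 m and z of white3 in the frame of trough between 0.03 and 0.062 m and value of joint lid below 0.02 rad and linear speed of each of black1, black2, black3, black4, black5 below 0.05 m/s); the robot touches nothing.
It fails at once if the lid is forced: the robot presses on it with more than 60 N (contact force between any of the arm, the fingers and lid above 60 N).
It fails at once if the bowl, its lid, the funnel, the brush or the jar is moved by more than 3 cm (distance of any of bowl, maple_lid, funnel, brush, jar from where it was at the start of the episode above 0.03 m).
Of black1, black2, black3, black4, black5 only 3 to 5 are there at a start; the rules pass over those that are not, and their reading is None.
At some moment in a run one of black1, black2, black3, black4, black5 may be knocked a few centimetres aside while the robot is not near it.
Once in a run the grip may slacken for a moment while it holds something.
It also fails if it takes over 210 s, if anything falls off the work surface, if the arm or the gripper's body presses on something with over 40 N, if the wrist force passes 120 N, or if a joint passes its speed limit or range.

## Working session

There is one attempt and no reset: what is moved stays moved. The work goes in short steps, Python scripts to look and compute and a shell command to move; the robot and the scene stay as the last step left them, time stands still between calls to the robot, and variables do not carry over. Pictures are saved under pics/ and viewed, about 12 in all and at most 16, crops included, and the job is handed in when it is done.

```bash
ls; mkdir -p pics
cat > h.py <<'E'
import numpy as np, cv2
from scipy.spatial.transform import Rotation as R
from bench import observe, cams, job
def cal(n):
    c=cams.calibration(n); A=np.array(c["attitude"],float)
    A=A if A.shape==(3,3) else R.from_quat(A).as_matrix()
    return np.array(c["intrinsics"],float),np.array(c["D"],float),np.array(c["eye"],float),A
def ray(n,r,c,k=None):
    K,D,e,A=k or cal(n)
    u=cv2.undistortPoints(np.array([[[c,r]]],float),K,D)[0,0]
    return e,A@np.array([u[0],u[1],1.])
def at_z(n,r,c,z,k=None):
    e,d=ray(n,r,c,k); return e+d*(z-e[2])/d[2]
def at_depth(n,r,c,dep,k=None):
    e,d=ray(n,r,c,k); return e+d*dep
def proj(n,P,k=None):
    K,D,e,A=k or cal(n)
    p,_=cv2.projectPoints(((np.atleast_2d(P)-e)@A),np.zeros(3),np.zeros(3),K,D); return p[:,0]
def save(n,f):
    p,d=cams.camera(n); cv2.imwrite(f"pics/{f}.png",p[:,:,::-1]); return p,d
E
python3 - <<'E'
from h import *
for n in("top","side"):
    k=cal(n); print(n,k[2].round(3),k[3].round(2).tolist(),k[0][0,0])
    p,d=save(n,n+"0")
    for t in ["trough","tub","clips","lid_press","knob_front_grip","knob_left_grip","knob_right_grip","black1","white1"]:
        L=cams.landmark_of(n,t)
        for l in L[:8]:
            r,c=l["location"]; dd=d[int(min(419,max(0,r))),int(min(559,max(0,c)))]
            print(t,round(l["score"],2),np.round([r,c]),at_depth(n,r,c,dd,k).round(3) if dd else None)
E
```

```text
pics
top [ 0.456 -0.021  0.958] [[0.01, -0.99, 0.15], [-1.0, -0.01, -0.03], [0.03, -0.15, -0.99]] 413.87933398719264
trough 0.91 [185. 178.] [0.641 0.185 0.03 ]
trough 0.32 [179. 143.] [0.653 0.26  0.039]
tub 0.61 [238. 346.] [ 0.523 -0.194  0.052]
tub 0.5 [230. 448.] [ 0.522 -0.318  0.285]
clips 0.89 [230. 309.] [ 0.534 -0.104  0.112]
clips 0.72 [183. 199.] [0.645 0.136 0.04 ]
lid_press 0.6 [229. 450.] [ 0.521 -0.319  0.288]
knob_front_grip 0.43 [231. 297.] [ 0.528 -0.076  0.166]
knob_left_grip 0.55 [138. 321.] [ 0.735 -0.133  0.096]
knob_right_grip 0.5 [288. 343.] [ 0.42  -0.162  0.174]
black1 0.67 [178. 143.] [0.655 0.26  0.042]
black1 0.67 [235. 187.] [0.527 0.158 0.04 ]
black1 0.63 [258. 130.] [0.475 0.278 0.041]
black1 0.55 [202. 144.] [0.598 0.254 0.042]
black1 0.54 [215. 191.] [0.572 0.149 0.042]
black1 0.43 [184. 200.] [0.642 0.133 0.042]
white1 0.66 [233. 185.] [0.532 0.162 0.041]
white1 0.64 [183. 201.] [0.644 0.131 0.042]
white1 0.59 [256. 128.] [0.482 0.284 0.039]
white1 0.49 [232. 140.] [0.532 0.259 0.043]
white1 0.47 [263. 186.] [0.466 0.156 0.042]
side [ 0.084 -0.49  
[... 380 characters left out ...]
246. 386.] [ 0.512 -0.328  0.286]
lid_press 0.67 [233. 288.] [ 0.626 -0.014 -0.003]
knob_front_grip 0.45 [218. 282.] [ 0.529 -0.082  0.173]
knob_left_grip 0.83 [220. 342.] [ 0.623 -0.174  0.16 ]
knob_left_grip 0.36 [375. 298.] [ 0.333 -0.301  0.049]
knob_right_grip 0.71 [272. 278.] [ 0.42  -0.17   0.167]
black1 0.57 [185. 210.] [0.586 0.251 0.04 ]
black1 0.56 [205. 230.] [0.575 0.157 0.029]
black1 0.5 [213. 218.] [0.526 0.148 0.039]
black1 0.48 [176. 224.] [0.64  0.251 0.039]
black1 0.47 [198. 253.] [0.633 0.122 0.038]
white1 0.61 [194. 194.] [0.529 0.253 0.041]
white1 0.41 [203. 172.] [0.466 0.273 0.039]
white1 0.36 [223. 198.] [0.466 0.158 0.04 ]
white1 0.16 [174. 226.] [0.648 0.253 0.042]
```

View pics/top0.png

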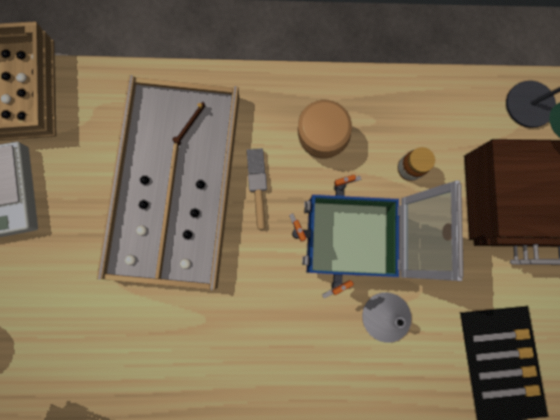

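View pics/side0.png

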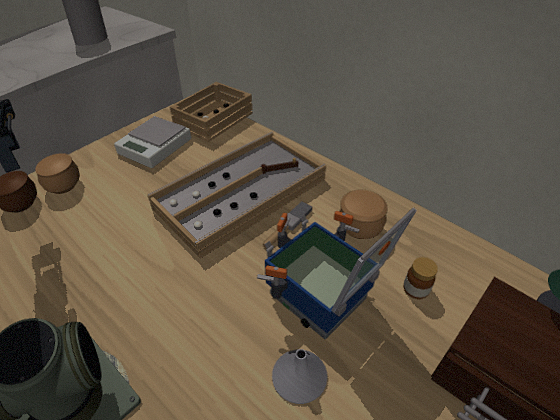

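The pictures show five black stones in the trough, at (180,145), (204,143), (184,200), (213,194) and (235,187) in the top view. The white ones are at (230,141), (260,130) and (264,185). The tub rim runs from about (196,313) to (275,400), with the lid leaning back to the right. The funnel is at (317,387), the bowl at (128,325) and the jar at (165,417).

```bash
cat >> h.py <<'E'
def cloud(n,d,k=None):
    K,D,e,A=k or cal(n)
    rr,cc=np.mgrid[0:420,0:560]
    u=cv2.undistortPoints(np.stack([cc,rr],-1).reshape(-1,1,2).astype(float),K,D)[:,0]
    P=(np.c_[u,np.ones(len(u))]*d.reshape(-1,1))@A.T+e
    P[d.ravel()==0]=np.nan
    return P.reshape(420,560,3)
def stones(p,k=None,n="top",box=(0.40,0.75,0.06,0.36)):
    P=cloud(n,np.ones((420,560)),k); e=(k or cal(n))[2]
    d=P-e; Q=e+d*((0.0385-e[2])/d[...,2])[...,None]
    m=((p.max(2)<45)&(Q[...,0]>box[0])&(Q[...,0]<box[1])&(Q[...,1]>box[2])&(Q[...,1]<box[3])).astype(np.uint8)
    N,l,s,c=cv2.connectedComponentsWithStats(m); out=[]
    for i in range(1,N):
        if s[i,4]>25: out.append((c[i].round(0),s[i,4],at_z(n,c[i][1],c[i][0],0.0385,k).round(4)))
    return out
E
python3 - <<'E'
from h import *
s=observe(); print(s["tool_pos"],R.from_quat(s["tool_rot"]).as_matrix().round(3).tolist(),s["contact_force"],s["opening"])
p,d=cams.camera("top"); k=cal("top"); P=cloud("top",d,k)
for o in stones(p,k): print(*o)
z=P[...,2]
m=(z>.115)&(z<.133)&(P[...,0]>.4)&(P[...,0]<.64)&(P[...,1]>-.32)&(P[...,1]<-.08)&(p[...,2].astype(int)>p[...,0]+25)
print("rim",m.sum(),cv2.minAreaRect(P[m][:,:2].astype(np.float32)*1000))
pi=p.astype(int)
o=(pi[...,0]>120)&(pi[...,0]>2*pi[...,1])&(z>.13)&(z<.2)
N,l,st,c=cv2.connectedComponentsWithStats(o.astype(np.uint8))
for i in range(1,N):
    if st[i,4]>15: print("orange",st[i,4],c[i].round(),P[l==i].mean(0).round(4),cv2.minAreaRect(P[l==i][:,:2].astype(np.float32)*1000))
for nm,r,cc in [("box",180,480),("box",200,530),("bowl",128,325),("funnel",317,387),("lidtop",230,458),("jar",160,420),("box",240,480)]: print(nm,P[r,cc].round(3))
# lid points
m=(P[...,0]>.44)&(P[...,0]<.6)&(P[...,1]<-.29)&(P[...,1]>-.38)&(z>.14)&(z<.34)
A=P[m]; print("lid slope",np.polyfit(A[:,2],A[:,1],1))
E
```

```text
[0.19488636 0.54098519 0.213996  ] [[0.0, 0.339, 0.941], [0.0, 0.941, -0.339], [-1.0, 0.0, 0.0]] [-0.1954385   0.72868503  0.24980533] 0.09134369207541386
[145. 180.] 50 [0.6503 0.2568 0.0385]
[200. 184.] 50 [0.6421 0.1323 0.0385]
[144. 204.] 50 [0.5948 0.2561 0.0385]
[195. 213.] 52 [0.5773 0.1429 0.0385]
[188. 234.] 51 [0.5288 0.1566 0.0385]
rim 1042 ((524.645751953125, -195.92254638671875), (179.6190643310547, 161.22230529785156), 87.83220672607422)
box [ 0.653 -0.49   0.071]
box [ 0.6   -0.561  0.128]
bowl [ 0.758 -0.142  0.098]
funnel [ 0.355 -0.278  0.053]
lidtop [ 0.518 -0.321  0.314]
jar [ 0.693 -0.352  0.085]
box [ 0.522 -0.496  0.042]
lid slope [-0.1871314  -0.26305675]
```

```bash
python3 -m pendant '[[0.5,4,-4,0,0],[0.5,4,-4,0,0],[0.5,4,-4,0,0],[0.5,4,-4,0,0],[0.5,4,-4,0,0],[0.5,4,-4,0,0],[0.5,4,-4,0,0],[0.5,4,0,0,0],[0.5,0,0,0,0],[0.5,0,0,0,0]]'
```

```text
clock: 1.88
tool_pos: [0.4483, 0.3256, 0.214]
tool_rot: [0.121, 0.697, -0.118, 0.697]
contact_force: [-0.6, 0.8, 0.0]
opening: 0.0456
```

```bash
python3 -m pendant '[[0.5,1.6,-3.4,0,0],[0.5,1.6,-3.4,0,0],[0.5,1.6,-3.4,0,0],[0.5,1.6,-3.4,0,0],[0.5,1.6,-3.3,0,0],[0.5,0,0,-4,0],[0.5,0,0,-4,0],[0.5,0,0,-4,0],[0.5,0,0,0,0],[0.5,0,0,0,0]]'
python3 - <<'E'
from h import *
k=cal("wrist"); p,d=save("wrist","w1"); print(k[2].round(3),k[3].round(2).tolist())
for o in stones(p,k,"wrist",(0.3,0.8,0,0.4)): print(*o)
E
```

```text
clock: 2.72
tool_pos: [0.5309, 0.1559, 0.0945]
tool_rot: [0.12, 0.693, -0.113, 0.702]
contact_force: [0.2, 0.5, 0.6]
opening: 0.0458
[0.455 0.18  0.264] [[0.33, 0.91, 0.27], [0.95, -0.32, -0.08], [0.01, 0.28, -0.96]]
[279. 225.] 626 [0.5268 0.1576 0.0385]
[228. 269.] 1041 [0.5471 0.1095 0.0385]
[330. 268.] 971 [0.5729 0.1836 0.0385]
[405. 297.] 4951 [0.6179 0.2331 0.0385]
[312. 353.] 24927 [0.6432 0.1474 0.0385]
[282. 283.] 353 [0.572  0.1446 0.0385]
[357. 288.] 39 [0.5965 0.1983 0.0385]
[250. 290.] 27 [0.5696 0.1191 0.0385]
[295. 345.] 50 [0.631  0.1362 0.0385]
[553. 400.] 55 [0.7908 0.3548 0.0385]
[376. 409.] 33 [0.7252 0.1842 0.0385]
[521. 409.] 31 [0.7861 0.3201 0.0385]
[509. 415.] 173 [0.7898 0.3076 0.0385]
[391. 415.] 31 [0.7381 0.1956 0.0385]
[428. 413.] 39 [0.7502 0.2297 0.0385]
[477. 416.] 35 [0.7755 0.275  0.0385]
```

View pics/w1.png

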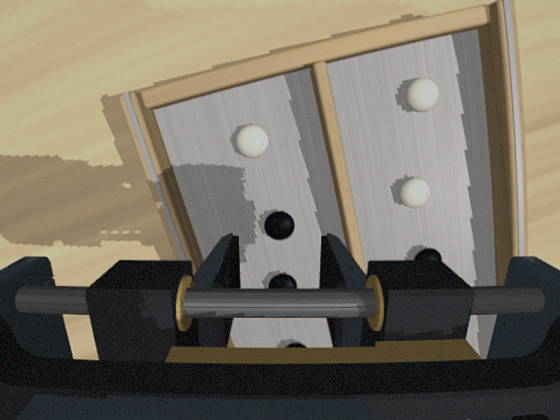

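The wrist view shows the first black stone at (225,279) between the fingertips. It agrees with the top-view position to within 2 mm, so I descend, grip and lift.

```bash
python3 -m pendant '[[0.5,-0.2,0.1,-3,0],[0.5,-0.1,0,-2.0,0],[0.5,0,0,-0.9,0],[0.5,0,0,0,0],[0.05,0,0,0,0],[0.05,0,0,0,0],[0.05,0,0,0,0],[0.05,0,0,0,0],[0.05,0,0,0,0],[0.05,0,0,0.0,0]]'; python3 -m pendant '[[0.05,0,0,2,0],[0.05,0,0,4,0],[0.05,0,0,4,0],[0.05,0,0,4,0],[0.05,0,0,2,0],[0.05,0,0,0,0],[0.05,0,-4,0,0],[0.05,0,-4,0,0],[0.05,0,-4,0,0],[0.05,0,0,0,0]]'
```

```text
clock: 3.6
tool_pos: [0.5391, 0.1641, 0.0523]
tool_rot: [0.123, 0.683, -0.106, 0.712]
contact_force: [-0.1, 0.9, 0.1]
opening: 0.0084
clock: 4.43
tool_pos: [0.5356, 0.0413, 0.2186]
tool_rot: [0.121, 0.684, -0.104, 0.712]
contact_force: [-0.6, 0.4, 0.2]
opening: 0.0044
```

```bash
python3 - <<'E'
from h import *
s=observe(); print(s["joints"],s["tool_pos"],s["opening"]); M=R.from_quat(s["tool_rot"]).as_matrix(); print(M.round(3).tolist())
E
python3 -m pendant '[[0.5,0,0,0,0],[0.5,0,0,0,0],[0.5,0,0,-2,0],[0.5,0,0,-2,0],[0.5,0,0,-2,0],[0.5,0,0,0,0],[0.5,0,0,0,0],[0.5,0,0,0,0],[0.5,0,0,0,0],[0.5,0,0,0,0]]'
python3 - <<'E'
from h import *
s=observe(); print(s["joints"],s["tool_pos"],s["opening"]); M=R.from_quat(s["tool_rot"]).as_matrix(); print(M.round(3).tolist())
p,d=cams.camera("top")
for o in stones(p): print(*o)
E
```

```text
[ 0.04568416  0.23366911  1.67539997  0.01686252  1.18825263 -1.2123859 ] [0.53558062 0.04125282 0.21856874] 0.004427870786472507
[[0.044, 0.313, 0.949], [0.018, 0.949, -0.314], [-0.999, 0.03, 0.036]]
clock: 5.27
tool_pos: [0.5351, 0.0463, 0.1552]
tool_rot: [0.12, 0.685, -0.102, 0.711]
contact_force: [-0.0, 0.5, -0.2]
opening: 0.0451
[ 0.05380796  0.28452188  1.7744222   0.02063252  1.0403654  -1.21127573] [0.53509537 0.04631902 0.15517382] 0.04510338846749729
[[0.041, 0.31, 0.95], [0.02, 0.95, -0.311], [-0.999, 0.032, 0.033]]
[145. 180.] 48 [0.6503 0.257  0.0385]
[171. 259.] 1026 [0.4748 0.1909 0.0385]
[143. 204.] 47 [0.595  0.2563 0.0385]
```

```bash
python3 -m pendant '[[0.5,0,0,0,0],[0.5,0,0,0,0],[0.5,0,0,0,0],[0.5,0,0,0,0],[0.5,0,0,0,0],[0.5,0,0,0,0],[0.5,0,0,0,0],[0.5,0,0,0,0],[0.5,0,0,0,0],[0.5,0,0,0,0]]'
python3 - <<'E'
from h import *
p,d=save("top","t2")
E
```

```text
clock: 6.15
tool_pos: [0.5365, 0.0461, 0.1579]
tool_rot: [0.121, 0.683, -0.102, 0.713]
contact_force: [0.1, 0.1, -0.3]
opening: 0.0459
```

View pics/t2.png

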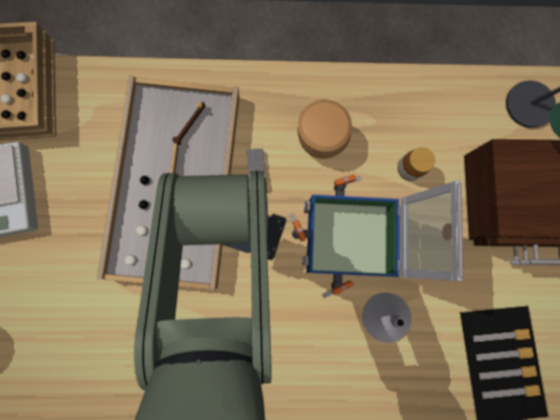

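```bash
cat >> h.py <<'E'
def st():
    s=observe(); M=R.from_quat(s["tool_rot"]).as_matrix()
    print("t",round(s["clock"],2),"pos",np.round(s["tool_pos"],4),"tilt",M[:2,0].round(3),"yawy",round(float(np.arctan2(M[1,1],M[0,1])),3),"f",np.round(s["contact_force"],1),"open",round(s["opening"],4),"j",np.round(s["joints"],3))
def ws(lim=(250,1500)):
    k=cal("wrist"); p,d=cams.camera("wrist")
    for o in stones(p,k,"wrist",(0.4,0.75,0.05,0.36)):
        if lim[0]<o[1]<lim[1]: print(*o)
    return p,d,k
E
python3 -m pendant '[[0.5,-0.2,3.7,0,0],[0.5,-0.2,3.7,0,0],[0.5,-0.2,3.7,0,0],[0.5,0,0,-3,0],[0.5,0,0,-3,0],[0.5,0,0,-1,0],[0.5,0,0,0,0],[0.5,0,0,0,0],[0.5,0,0,0,0],[0.5,0,0,0,0]]' >/dev/null;  python3 -c "
from h import *
st();ws()"
```

```text
t 7.03 pos [0.5331 0.1625 0.0884] tilt [0.055 0.022] yawy 1.253 f [0.5 0.5 0.2] open 0.0456 j [ 0.271  0.375  1.831  0.009  0.877 -0.986]
[268. 226.] 675 [0.5272 0.1576 0.0385]
[228. 268.] 993 [0.5491 0.1194 0.0385]
[331. 269.] 1011 [0.5754 0.1913 0.0385]
[272. 284.] 341 [0.5724 0.1456 0.0385]
[339. 331.] 466 [0.6322 0.1826 0.0385]
```

```bash
python3 -m pendant '[[0.5,-0.2,-0.2,-1,0],[0.5,-0.2,-0.2,-1,0],[0.5,-0.1,-0.1,-1,0],[0.5,-0.1,0,-1,0],[0.5,-0.1,0,-0.6,0],[0.5,0,0,-0.4,0],[0.5,0,0,-0.3,0],[0.5,0,0,0,0],[0.5,0,0,0,0],[0.5,0,0,0,0]]' >/dev/null;  python3 -c "
from h import *
st()"
```

```text
t 7.92 pos [0.5332 0.1571 0.0424] tilt [0.074 0.027] yawy 1.25 f [0.4 0.2 0.2] open 0.0455 j [ 0.262  0.421  1.902  0.01   0.74  -0.994]
```

```bash
python3 -m pendant '[[0.5,-0.5,0,-0.5,0],[0.5,-0.2,0,-0.3,0],[0.5,0,0,-0.2,0],[0.05,0,0,0,0],[0.05,0,0,0,0],[0.05,0,0,0,0],[0.05,0,0,0,0],[0.05,0,0,0,0],[0.05,0,0,0,0],[0.05,0,0,0,0]]' >/dev/null;  python3 -c "
from h import *
st()"
python3 -m pendant '[[0.05,0,0,3,0],[0.05,0,0,3,0],[0.05,0,0,3,0],[0.05,0,0,3,0],[0.05,0,0,1,0],[0.05,0,0,0,0],[0.05,0,0,0,0],[0.05,0,0,0,0],[0.05,0,0,0,0],[0.05,0,0,0,0]]' >/dev/null;  python3 -c "
from h import *
st()"
```

```text
t 8.75 pos [0.5267 0.1573 0.0346] tilt [0.079 0.027] yawy 1.252 f [ 0.3 -0.3  2.8] open 0.0204 j [ 0.266  0.422  1.928  0.009  0.708 -0.99 ]
t 9.58 pos [0.5215 0.1562 0.1633] tilt [0.066 0.024] yawy 1.251 f [-0.4  0.7 -0.5] open 0.0212 j [ 0.266  0.275  1.767  0.007  1.03  -0.987]
```

The stone is gripped, with the opening at 21 mm. The tool tilts outward a little with each descent. A half turn about z flips that tilt, so I will work the turn into the traverses.

```bash
python3 -m pendant '[[0.05,0,0,4,0],[0.05,0,-3.9,0,-0.12],[0.05,0,-3.9,0,-0.12],[0.05,0,-3.9,0,-0.12],[0.05,0,-3.9,0,-0.12],[0.05,0,-3.9,0,-0.12],[0.05,0,-3.9,0,-0.12],[0.05,0,-3.9,0,-0.12],[0.05,0,-3.9,0,-0.12],[0.05,0,-1.5,0,-0.12]]' >/dev/null;  python3 -c "
from h import *
st()"
```

```text
t 10.42 pos [ 0.5146 -0.18    0.1923] tilt [ 0.037 -0.034] yawy 0.134 f [-0.1  0.7 -0.5] open 0.0204 j [-0.346  0.264  1.702 -0.022  1.129 -0.47 ]
```

```bash
python3 -m pendant '[[0.05,0.3,0.5,-4,-0.1],[0.05,0.2,0.3,-4,-0.1],[0.05,0,0,-0.5,0],[0.4,0,0,0,0],[0.4,0,0,0,0],[0.4,0,0,0,0],[0.4,0,0,3,0],[0.4,0,0,4,0],[0.4,0,0,4,0],[0.4,0,4,0,-0.12]]' >/dev/null;  python3 -c "
from h import *
st()"
python3 -m pendant '[[0.4,0.5,4,0,-0.12],[0.4,0.5,4,0,-0.12],[0.4,0.5,4,0,-0.12],[0.4,0.5,4,0,-0.12],[0.4,0.5,4,0,-0.12],[0.4,0.5,4,0,-0.12],[0.4,0.5,4,0,-0.12],[0.4,0,2,-3,-0.12],[0.4,0,0,-4,-0.12],[0.4,0,0,-2,-0.1]]' >/dev/null;  python3 -c "
from h import *
st()
p,d=cams.camera('top')
for o in stones(p): print(*o)
for o in stones(p,None,'top',(.4,.65,-.29,-.1)): print(*o)"
```

```text
t 11.25 pos [ 0.5196 -0.143   0.2226] tilt [ 0.026 -0.048] yawy -0.193 f [ 2.3 -0.3  0.3] open 0.0361 j [-0.265  0.238  1.66  -0.042  1.207 -0.058]
t 12.08 pos [0.562  0.152  0.1636] tilt [ 0.021 -0.058] yawy -1.33 f [-1.2  0.  -0. ] open 0.0363 j [ 0.28   0.364  1.631 -0.068  1.143  1.638]
[157. 218.] 4777 [0.5648 0.224  0.0385]
[341. 240.] 44 [ 0.519  -0.183   0.0385]
```

```bash
python3 -m pendant '[[0.45,0.5,-0.4,-1,-0.12],[0.45,0.4,-0.4,-3,-0.12],[0.45,0.2,-0.1,-3,-0.1],[0.45,0,0,-1,0],[0.45,0,0,0,0],[0.45,0,0,0,0],[0.45,0,0,0,0],[0.45,0,0,0,0],[0.45,0,0,0,0],[0.45,0,0,0,0]]' >/dev/null;  python3 -c "
from h import *
st();ws((150,1500))"
```

```text
t 12.97 pos [0.5808 0.1462 0.099 ] tilt [ 0.026 -0.055] yawy -1.659 f [-0.8  0.4 -0.5] open 0.0412 j [ 0.261  0.443  1.682 -0.071  1.006  1.957]
[193.   7.] 161 [0.7365 0.1857 0.0385]
[286. 146.] 715 [0.6415 0.1332 0.0385]
[110. 151.] 730 [0.6499 0.2571 0.0385]
[126. 226.] 624 [0.5946 0.2566 0.0385]
[279. 234.] 600 [0.5771 0.1437 0.0385]
[ 34. 277.] 603 [0.5616 0.3387 0.0385]
[211. 413.] 584 [0.4154 0.2203 0.0385]
[275. 414.] 181 [0.4069 0.1634 0.0385]
```

```bash
python3 -m pendant '[[0.45,-0.3,-0.2,-3,0],[0.45,-0.2,-0.1,-2,0],[0.45,-0.2,0,-1,0],[0.45,-0.2,0,-0.5,0],[0.45,-0.1,0,-0.2,0],[0.45,0,0,0,0],[0.45,0,0,0,0],[0.45,0,0,0,0],[0.45,0,0,0,0],[0.45,0,0,0,0]]' >/dev/null;  python3 -c "
from h import *
st()"
```

```text
t 13.85 pos [0.5755 0.1447 0.0369] tilt [ 0.041 -0.051] yawy -1.657 f [-0.   0.6  0.8] open 0.0405 j [ 0.261  0.497  1.776 -0.081  0.844  1.97 ]
```

```bash
python3 -m pendant '[[0.45,0.1,-0.1,-0.3,0],[0.05,0,0,0,0],[0.05,0,0,0,0],[0.05,0,0,0,0],[0.05,0,0,0,0],[0.05,0,0,0,0],[0.05,0,0,4,0],[0.05,0,0,4,0],[0.05,-0.5,-2,3.5,0],[0.05,-0.5,-3,2.5,0]]' >/dev/null;  python3 -c "
from h import *
st()"
python3 -m pendant '[[0.05,-0.5,-3,2.5,0],[0.05,-0.5,-3.9,0,0],[0.05,-0.5,-3.9,0,0],[0.05,-0.5,-3.9,0,0],[0.05,-0.5,-3.9,0,0],[0.05,-0.5,-3.9,0,0],[0.05,-0.5,-3.9,0,0],[0.05,0,-1,-2,0],[0.05,0,0,-4,0],[0.05,0,0,-2,0]]' >/dev/null;  python3 -c "
from h import *
st()"
```

```text
t 14.68 pos [0.562  0.0954 0.1711] tilt [ 0.026 -0.053] yawy -1.651 f [ 1.  -0.7  0.1] open 0.0208 j [ 0.182  0.334  1.657 -0.063  1.135  1.858]
t 15.52 pos [ 0.53  -0.197  0.132] tilt [ 0.061 -0.062] yawy -1.654 f [-0.6  1.4 -0.7] open 0.0206 j [-0.354  0.331  1.772 -0.045  0.959  1.322]
```

```bash
python3 -m pendant '[[0.05,0,2.5,-1.5,0],[0.05,0,0,-1,0],[0.4,0,0,0,0],[0.4,0,0,0,0],[0.4,0,0,0,0],[0.4,0,0,3,0],[0.4,0,0,4,0],[0.4,0,0,3,0],[0.4,0.5,4,0,0],[0.4,0.5,4,0,0]]' >/dev/null;  python3 -c "
from h import *
st()"
python3 -m pendant '[[0.4,1.5,3.8,0,0],[0.4,1.5,3.8,0,0],[0.4,1.5,3.8,0,0],[0.4,1.5,3.8,0,0],[0.4,1.5,3.8,0,0],[0.4,1.5,1,-3.4,0],[0.4,1.2,0,-3.7,0],[0.4,1,0,-3.5,0],[0.4,0,0,0,0],[0.4,0,0,0,0]]' >/dev/null;  python3 -c "
from h import *
st();ws((150,1500))
p,d=cams.camera('top')
for o in stones(p,None,'top',(.4,.65,-.29,-.1)): print(*o)"
```

```text
t 16.35 pos [ 0.5369 -0.0977  0.2099] tilt [ 0.058 -0.063] yawy -1.669 f [-0.1  0.7 -1.4] open 0.0366 j [-0.169  0.242  1.689 -0.058  1.143  1.521]
t 17.18 pos [0.6612 0.1186 0.122 ] tilt [ 0.101 -0.055] yawy -1.666 f [0.7 0.  1.1] open 0.0363 j [ 0.197  0.491  1.537 -0.087  1.027  1.903]
[183. 139.] 157 [0.7401 0.1831 0.0385]
[329. 270.] 1244 [0.62   0.0767 0.0385]
[112. 258.] 495 [0.6502 0.2569 0.0385]
[338. 332.] 1073 [0.5611 0.0721 0.0385]
[327. 230.] 48 [ 0.5427 -0.1521  0.0385]
[340. 240.] 51 [ 0.5191 -0.1823  0.0385]
```

```bash
T='[[0.45,0,0,0,0.125],[0.45,0,0,0,0.125],[0.45,0,0,0,0.125],[0.45,0,0,0,0.125],[0.45,0,0,0,0.125],[0.45,0,0,0,0.125],[0.45,0,0,0,0.125],[0.45,0,0,0,0.125],[0.45,0,0,0,0.125],[0.45,0,0,0,0.125]]'
python3 -m pendant '[[0.45,-0.5,0,0,0.125],[0.45,-0.5,0.3,0,0.125],[0.45,-0.5,0.4,0,0.125],[0.45,-0.4,0.4,0,0.125],[0.45,0,0.3,0,0.125],[0.45,0,0,0,0.125],[0.45,0,0,0,0.125],[0.45,0,0,0,0.125],[0.45,0,0,0,0.125],[0.45,0,0,0,0.125]]' >/dev/null
python3 -m pendant '[[0.45,0,0,0,0.125],[0.45,0,0,0,0.125],[0.45,0,0,0,0.125],[0.45,0,0,0,0.125],[0.45,0,0,0,0.125],[0.45,0,0,0,0.125],[0.45,0,0,0,0.125],[0.45,0,0,0,0.125],[0.45,0,0,0,0.125],[0.45,0,0,0,0.125]]' >/dev/null
python3 -m pendant '[[0.45,0,0,0,0.125],[0.45,0,0,0,0.125],[0.45,0,0,0,0.125],[0.45,0,0,0,0.125],[0.45,0,0,0,0.125],[0.45,0,0,-1,0],[0.45,0,0,-1,0],[0.45,0,0,-1,0],[0.45,0,0,0,0],[0.45,0,0,0,0]]' >/dev/null; python3 -c "
from h import *
st();ws((150,1500))"
```

```text
t 19.78 pos [0.6564 0.1188 0.1878] tilt [-0.086  0.133] yawy 1.457 f [0.3 0.3 0.2] open 0.0409 j [ 0.091  0.52   1.319  0.143  1.379 -1.405]
[385. 139.] 304 [0.5938 0.2563 0.0385]
[389. 192.] 274 [0.6492 0.2567 0.0385]
[273. 199.] 331 [0.6408 0.1328 0.0385]
[234. 267.] 871 [0.7057 0.084  0.0385]
[326. 268.] 933 [0.7224 0.1808 0.0385]
[397. 270.] 1401 [0.7379 0.2621 0.0385]
```

```bash
python3 -m pendant '[[0.45,0,0,0,0],[0.45,0,0,0,0],[0.45,0,0,0,0],[0.45,0,0,0,0],[0.45,0,0,0,0],[0.45,0,0,0,0],[0.45,0,0,0,0],[0.45,0,0,0,0],[0.45,0,0,0,0],[0.45,0,0,0,0]]' >/dev/null;python3 -c "
from h import *
st()"
python3 -m pendant '[[0.45,0,0,0,0],[0.45,0,0,0,0.1],[0.45,0,0,0,0],[0.45,0,0,0,0],[0.45,0,0,0,-0.1],[0.45,0,0,0,0],[0.45,0,0,0,0],[0.45,0,0,0,0],[0.45,0,0,0,0],[0.45,0,0,0,0]]' >/dev/null;python3 -c "
from h import *
st()"
```

```text
t 20.67 pos [0.6565 0.1188 0.188 ] tilt [-0.086  0.133] yawy 1.456 f [-0.7 -1.3 -0.1] open 0.041 j [ 0.091  0.519  1.319  0.143  1.38  -1.403]
t 21.5 pos [0.6564 0.1187 0.188 ] tilt [-0.086  0.133] yawy 1.452 f [ 1.2  0.4 -0.5] open 0.041 j [ 0.091  0.519  1.319  0.143  1.379 -1.4  ]
```

```bash
python3 -m pendant '[[0.45,0,0,0,0.1],[0.45,0,0,0,0],[0.45,0,0,0,0.1],[0.45,0,0,0,0],[0.45,0,0,0,0.1],[0.45,0,0,0,0],[0.45,0,0,0,0.1],[0.45,0,0,0,0],[0.45,0,0,0,0],[0.45,0,0,0,0]]' >/dev/null;python3 -c "
from h import *
st()"
python3 -m pendant '[[0.45,-0.5,0.5,-1,0.06],[0.45,-0.5,0.5,-1,0.06],[0.45,-0.5,0.4,-1,0.06],[0.45,0,0,-1,0.06],[0.45,0,0,-1,0.06],[0.45,0,0,-1,0],[0.45,0,0,-1,0],[0.45,0,0,0,0],[0.45,0,0,0,0],[0.45,0,0,0,0]]' >/dev/null;python3 -c "
from h import *
st()"
```

```text
t 22.33 pos [0.656  0.1185 0.1879] tilt [-0.131  0.09 ] yawy 1.836 f [-0.6 -0.3 -0.8] open 0.0405 j [ 0.109  0.546  1.273  0.105  1.444 -1.753]
t 23.17 pos [0.6401 0.1313 0.1161] tilt [-0.147  0.051] yawy 2.118 f [-0.3  0.5 -0.1] open 0.0412 j [ 0.148  0.582  1.392  0.075  1.307 -2.001]
```

```bash
python3 -m pendant '[[0.42,0,0,-2,0],[0.42,0,0.1,-2,0],[0.42,0,0.1,-2,0],[0.42,0,0,-1,0],[0.42,0,0,-0.5,0],[0.42,0,0,-0.2,0],[0.42,0,0,0,0],[0.42,0,0,0,0],[0.42,0,0,0,0],[0.42,0,0,0,0]]' >/dev/null;python3 -c "
from h import *
st();ws((150,1500))"
```

```text
t 24.0 pos [0.6462 0.133  0.045 ] tilt [-0.13   0.054] yawy 2.112 f [-0.6 -0.4 -0.3] open 0.0385 j [ 0.148  0.643  1.469  0.08   1.152 -2.006]
[281. 252.] 1023 [0.6411 0.1327 0.0385]
[236. 267.] 819 [0.662  0.1145 0.0385]
[323. 268.] 814 [0.6374 0.1602 0.0385]
[475. 275.] 573 [0.5928 0.2549 0.0385]
[232. 334.] 222 [0.701  0.1334 0.0385]
```

```bash
python3 -m pendant '[[0.42,-0.5,0,-0.4,0],[0.42,-0.2,0,-0.4,0],[0.42,0,0,-0.3,0],[0.05,0,0,0,0],[0.05,0,0,0,0],[0.05,0,0,0,0],[0.05,0,0,0,0],[0.05,0,0,0,0],[0.05,0,0,0,0],[0.05,0,0,0,0]]' >/dev/null;python3 -c "
from h import *
st()"
python3 -m pendant '[[0.05,0,0,3,0],[0.05,0,0,4,0],[0.05,0,0,4,0],[0.05,-1,-2,3,0],[0.05,-1,-3,2,0],[0.05,-1,-3.8,1,0],[0.05,-1,-3.8,0,0],[0.05,-1,-3.8,0,0],[0.05,-1,-3.8,0,0],[0.05,-1,-3.8,0,0]]' >/dev/null;python3 -c "
from h import *
st()"
```

```text
t 24.88 pos [0.6401 0.1328 0.0358] tilt [-0.125  0.054] yawy 2.113 f [-0.7 -0.6  1.4] open 0.0203 j [ 0.15   0.641  1.5    0.08   1.118 -2.007]
t 25.72 pos [ 0.5641 -0.1068  0.2086] tilt [-0.131  0.054] yawy 2.127 f [ 0.4  0.2 -0. ] open 0.0207 j [-0.221  0.397  1.468  0.024  1.416 -2.358]
```

```bash
python3 -m pendant '[[0.05,-1.7,-3.2,0,-0.06],[0.05,-1.7,-3.1,-0.5,-0.06],[0.05,0,0,-3,-0.06],[0.05,0,0,-3.5,-0.06],[0.05,0,0,-2.5,-0.06],[0.4,0,0,0,0],[0.4,0,0,0,0],[0.4,0,0,0,0],[0.4,0,0,3,0],[0.4,0,0,4,0]]' >/dev/null;python3 -c "
from h import *
st()"
python3 -m pendant '[[0.45,0,0,2.5,0],[0.45,0.8,3.8,0,0.0],[0.45,0.8,3.8,0,0.0],[0.45,0.8,3.8,0,0],[0.45,0.8,3.8,0,0],[0.45,0.8,3.8,0,0],[0.45,0.8,3.8,0,0],[0.45,0.8,3.8,0,0],[0.45,0.8,3.8,0,0],[0.45,0.8,3.8,0,0]]' >/dev/null;python3 -c "
from h import *
st()
p,d=cams.camera('top')
for o in stones(p,None,'top',(.4,.65,-.29,-.1)): print(*o)"
```

```text
t 26.55 pos [ 0.5215 -0.1798  0.1784] tilt [-0.119  0.092] yawy 1.806 f [ 0.5 -0.6  0.3] open 0.0361 j [-0.378  0.384  1.568  0.043  1.334 -2.203]
t 27.38 pos [0.6061 0.1726 0.2377] tilt [-0.064  0.081] yawy 1.818 f [1.7 0.2 0.2] open 0.0409 j [ 0.21   0.419  1.356  0.094  1.413 -1.628]
[332. 228.] 51 [ 0.5472 -0.1651  0.0385]
[346. 229.] 43 [ 0.544  -0.1952  0.0385]
[341. 241.] 49 [ 0.5174 -0.1838  0.0385]
[388. 266.] 29 [ 0.4637 -0.2873  0.0385]
```

```bash
python3 -m pendant '[[0.45,-0.4,3,-3,-0.05],[0.45,-0.4,3,-3,-0.05],[0.45,-0.4,2.4,-3,-0.05],[0.45,0,0,-3,-0.05],[0.45,0,0,-2,-0.05],[0.45,0,0,0,-0.05],[0.45,0,0,0,-0.05],[0.45,0,0,0,0],[0.45,0,0,0,0],[0.45,0,0,0,0]]' >/dev/null;python3 -c "
from h import *
st();ws((150,1500))"
```

```text
t 28.27 pos [0.6003 0.2764 0.1158] tilt [0.004 0.107] yawy 1.491 f [ 0.3 -0.1 -0.6] open 0.0408 j [ 0.364  0.501  1.536  0.113  1.065 -1.18 ]
[244. 218.] 563 [0.5936 0.2573 0.0385]
[326. 268.] 941 [0.6454 0.321  0.0385]
[240. 271.] 1238 [0.6382 0.2489 0.0385]
[345. 332.] 1040 [0.7123 0.3366 0.0385]
```

```bash
python3 -m pendant '[[0.42,-0.4,-0.7,-2,0],[0.42,-0.3,-0.7,-2,0],[0.42,-0.2,-0.5,-1.5,0],[0.42,-0.1,0,-1.5,0],[0.42,0,0,-1,0],[0.42,0,0,-0.3,0],[0.42,0,0,0,0],[0.42,0,0,0,0],[0.42,0,0,0,0],[0.42,0,0,0,0]]' >/dev/null;python3 -c "
from h import *
st()"
```

```text
t 29.15 pos [0.5977 0.2586 0.0401] tilt [0.024 0.114] yawy 1.499 f [0.6 0.2 0.6] open 0.0386 j [ 0.339  0.553  1.661  0.131  0.871 -1.241]
```

```bash
python3 -m pendant '[[0.42,-0.4,-0.1,-0.4,0],[0.42,0,0,-0.2,0],[0.05,0,0,0,0],[0.05,0,0,0,0],[0.05,0,0,0,0],[0.05,0,0,0,0],[0.05,0,0,0,0],[0.05,0,0,0,0],[0.05,0,0,3,0],[0.05,0,0,4,0]]' >/dev/null;python3 -c "
from h import *
st()"
python3 -m pendant '[[0.05,0,-0.5,4,0],[0.05,-0.5,-2.5,3,0],[0.05,-0.5,-3.2,2.5,0.04],[0.05,-0.8,-3.9,0.6,0.04],[0.05,-0.8,-3.9,0,0.04],[0.05,-0.8,-3.9,0,0.04],[0.05,-0.8,-3.9,0,0.04],[0.05,-0.8,-3.9,0,0.04],[0.05,-0.8,-3.9,0,0.04],[0.05,-0.8,-3.9,0,0]]' >/dev/null;python3 -c "
from h import *
st()"
```

```text
t 29.98 pos [0.5884 0.256  0.098 ] tilt [0.009 0.109] yawy 1.498 f [ 0.4  0.2 -0.2] open 0.0203 j [ 0.34   0.488  1.61   0.118  1.002 -1.22 ]
t 30.82 pos [ 0.5234 -0.083   0.2153] tilt [-0.001  0.116] yawy 1.809 f [ 1.1 -0.1 -0.5] open 0.0202 j [-0.25   0.262  1.65   0.118  1.261 -2.095]
```

```bash
python3 -m pendant '[[0.05,0,-3.6,0,0],[0.05,0,-3.6,0,0],[0.05,0.2,-1.5,-3,0],[0.05,0,0,-3.5,0],[0.05,0,0,-3,0],[0.4,0,0,0,0],[0.4,0,0,0,0],[0.4,0,0,0,0],[0.4,0,0,3,0],[0.4,0,0,4,0]]' >/dev/null;python3 -c "
from h import *
st()"
python3 -m pendant '[[0.45,0,0.5,3,0],[0.45,1.3,3.8,0,0.0],[0.45,1.3,3.8,0,0.0],[0.45,1.3,3.8,0,0],[0.45,1.3,3.8,0,0],[0.45,1.3,3.8,0,0],[0.45,1.3,3.8,0,0],[0.45,1.3,3.8,0,0],[0.45,1.3,3.8,0,0],[0.45,1.3,3.8,0,0]]' >/dev/null;python3 -c "
from h import *
st()
p,d=cams.camera('top')
for o in stones(p): print(*o)
for o in stones(p,None,'top',(.4,.65,-.29,-.1)): print(*o)"
```

```text
t 31.65 pos [ 0.5204 -0.183   0.1886] tilt [-0.003  0.114] yawy 1.798 f [ 1.3 -0.2  1.4] open 0.0365 j [-0.422  0.325  1.628  0.109  1.24  -2.256]
t 32.48 pos [0.6472 0.1694 0.2592] tilt [0.058 0.102] yawy 1.799 f [ 1.  -1.1  0.7] open 0.0412 j [ 0.194  0.407  1.324  0.092  1.335 -1.619]
[195. 147.] 454 [0.729  0.1487 0.0385]
[133. 158.] 466 [0.701  0.2857 0.0385]
[104. 168.] 74 [0.676  0.348  0.0385]
[145. 180.] 45 [0.6501 0.2568 0.0385]
[131. 250.] 346 [0.4928 0.2783 0.0385]
[176. 284.] 55 [0.422  0.1766 0.0385]
[332. 228.] 50 [ 0.5471 -0.1649  0.0385]
[343. 235.] 137 [ 0.5297 -0.1892  0.0385]
[388. 259.] 51 [ 0.4783 -0.2879  0.0385]
```

```bash
python3 -m pendant '[[0.45,-0.2,3,-3,-0.05],[0.45,-0.2,3,-3,-0.05],[0.45,-0.2,1.5,-3,-0.05],[0.45,-0.2,0,-3,-0.05],[0.45,-0.2,0,-3,-0.05],[0.45,-0.2,0,-1.5,-0.05],[0.45,0,0,0,0],[0.45,0,0,0,0],[0.45,0,0,0,0],[0.45,0,0,0,0]]' >/dev/null;python3 -c "
from h import *
st();ws((150,1500))"
```

```text
t 33.37 pos [0.6431 0.2635 0.1189] tilt [0.131 0.094] yawy 1.512 f [-0.1  1.  -0.4] open 0.0413 j [ 0.351  0.496  1.543  0.054  0.948 -1.183]
[262. 218.] 517 [0.6492 0.2577 0.0385]
[326. 268.] 930 [0.7036 0.3097 0.0385]
[233. 268.] 909 [0.6928 0.2297 0.0385]
[ 38. 274.] 714 [0.6808 0.0661 0.0385]
[372. 274.] 459 [0.7159 0.3525 0.0385]
[ 53. 325.] 516 [0.735  0.06   0.0385]
[215. 320.] 184 [0.7468 0.2064 0.0385]
```

```bash
python3 -m pendant '[[0.42,0.1,-0.2,-2,0],[0.42,0,-0.2,-2,0],[0.42,0,-0.2,-1.5,0],[0.42,0,0,-1.5,0],[0.42,0,0,-1,0],[0.42,0,0,-0.3,0],[0.42,0,0,0,0],[0.42,0,0,0,0],[0.42,0,0,0,0],[0.42,0,0,0,0]]' >/dev/null;python3 -c "
from h import *
st()"
```

```text
t 34.25 pos [0.6556 0.2584 0.0501] tilt [0.159 0.104] yawy 1.515 f [0.3 0.  0.5] open 0.0383 j [ 0.337  0.563  1.622  0.066  0.771 -1.211]
```

```bash
python3 -m pendant '[[0.42,-0.5,-0.1,-0.8,0],[0.42,-0.3,0,-0.5,0],[0.42,-0.1,0,-0.3,0],[0.42,0,0,0,0],[0.42,0,0,0,0],[0.42,0,0,0,0],[0.42,0,0,0,0],[0.42,0,0,0,0],[0.42,0,0,0,0],[0.42,0,0,0,0]]' >/dev/null;python3 -c "
from h import *
st()"
```

```text
t 35.08 pos [0.6487 0.2582 0.0375] tilt [0.17  0.107] yawy 1.518 f [-0.1 -0.4  2.1] open 0.0382 j [ 0.341  0.565  1.661  0.067  0.72  -1.212]
```

```bash
python3 -m pendant '[[0.42,0,-0.1,-0.2,0],[0.05,0,0,0,0],[0.05,0,0,0,0],[0.05,0,0,0,0],[0.05,0,0,0,0],[0.05,0,0,0,0],[0.05,0,0,0,0],[0.05,0,0,3,0],[0.05,0,0,4,0],[0.05,0,0,4,0]]' >/dev/null;python3 -c "
from h import *
st()"
```

```text
t 35.92 pos [0.6403 0.255  0.1365] tilt [0.145 0.1  ] yawy 1.514 f [ 0.4  0.3 -0.1] open 0.0046 j [ 0.34   0.466  1.549  0.056  0.957 -1.195]
```

The grasp missed because the tilt has grown to 10 degrees. I'll do a slow half turn at height so the tilt points inward, where the drift cancels it.

```bash
python3 -m pendant '[[0.45,0,0,2,-0.08],[0.45,0,0,0,-0.08],[0.45,0,0,0,-0.08],[0.45,0,0,0,-0.08],[0.45,0,0,0,-0.08],[0.45,0,0,0,-0.08],[0.45,0,0,0,-0.08],[0.45,0,0,0,-0.08],[0.45,0,0,0,-0.08],[0.45,0,0,0,-0.08]]' >/dev/null;python3 -c "
from h import *
st()"
python3 -m pendant '[[0.45,0,0,0,-0.08],[0.45,0,0,0,-0.08],[0.45,0,0,0,-0.08],[0.45,0,0,0,-0.08],[0.45,0,0,0,-0.08],[0.45,0,0,0,-0.08],[0.45,0,0,0,-0.08],[0.45,0,0,0,-0.08],[0.45,0,0,0,-0.08],[0.45,0,0,0,-0.08]]' >/dev/null
python3 -m pendant '[[0.45,0,0,0,-0.08],[0.45,0,0,0,-0.08],[0.45,0,0,0,-0.08],[0.45,0,0,0,-0.08],[0.45,0,0,0,-0.08],[0.45,0,0,0,-0.08],[0.45,0,0,0,-0.08],[0.45,0,0,0,-0.08],[0.45,0,0,0,-0.08],[0.45,0,0,0,-0.08]]' >/dev/null
python3 -m pendant '[[0.45,0,0,0,-0.08],[0.45,0,0,0,-0.08],[0.45,0,0,0,-0.08],[0.45,0,0,0,-0.08],[0.45,0,0,0,-0.08],[0.45,0,0,0,-0.08],[0.45,0,0,0,-0.08],[0.45,0,0,0,-0.08],[0.45,0,0,0,-0.08],[0.45,0,0,0,-0.08]]' >/dev/null
python3 -c "
from h import *
st()"
```

```text
t 36.75 pos [0.643  0.2563 0.1653] tilt [ 0.183 -0.046] yawy 0.675 f [ 0.5 -0.3  0.1] open 0.0411 j [ 0.419  0.46   1.484 -0.134  1.051 -0.189]
t 39.25 pos [0.6322 0.2606 0.1376] tilt [-0.193 -0.043] yawy -1.842 f [ 0.1 -0.3  0.1] open 0.0411 j [0.36  0.649 1.217 0.028 1.473 2.205]
```

```bash
python3 -c "
from h import *
ws((150,1500))"
python3 -m pendant '[[0.45,0,0,4,0],[0.45,0,0,4,0],[0.45,0,0,4,0],[0.45,0.6,0,-4,0],[0.45,0.6,0,-4,0],[0.45,0.4,0,-4,0],[0.45,0,0,-4,0],[0.45,0,0,0,0],[0.45,0,0,0,0],[0.45,0,0,0,0]]' >/dev/null;python3 -c "
from h import *
st();ws((150,1500))"
```

```text
[267. 176.] 502 [0.648  0.2576 0.0385]
[190. 269.] 335 [0.5829 0.3516 0.0385]
[227. 331.] 380 [0.4973 0.3457 0.0385]
[272. 372.] 1427 [0.4171 0.3202 0.0385]
t 40.13 pos [0.6481 0.2604 0.0974] tilt [-0.193 -0.043] yawy -1.83 f [-0.3 -0.3  0.7] open 0.0411 j [0.353 0.699 1.222 0.026 1.417 2.185]
[276. 214.] 609 [0.6483 0.2578 0.0385]
[235. 272.] 1085 [0.6088 0.3018 0.0385]
[327. 271.] 1146 [0.5855 0.2314 0.0385]
[177. 277.] 1227 [0.6183 0.347  0.0385]
[200. 334.] 292 [0.555  0.3523 0.0385]
[228. 330.] 372 [0.5506 0.3279 0.0385]
```

```bash
python3 -m pendant '[[0.42,-0.3,-0.1,-2,0],[0.42,-0.3,-0.1,-2,0],[0.42,-0.2,0,-1.2,0],[0.42,0,0,-0.5,0],[0.42,0,0,-0.3,0],[0.42,0,0,0,0],[0.42,0,0,0,0],[0.42,0,0,0,0],[0.42,0,0,0,0],[0.42,0,0,0,0]]' >/dev/null;python3 -c "
from h import *
st();ws((150,1500))"
```

```text
t 41.02 pos [0.6526 0.2636 0.0583] tilt [-0.155 -0.03 ] yawy -1.83 f [0.1 0.3 0.6] open 0.0383 j [0.355 0.714 1.289 0.027 1.295 2.18 ]
[288. 246.] 846 [0.6486 0.258  0.0385]
[236. 269.] 874 [0.6424 0.2943 0.0385]
[323. 269.] 956 [0.6251 0.2401 0.0385]
[231. 331.] 352 [0.5934 0.3137 0.0385]
```

```bash
python3 -m pendant '[[0.42,-0.4,-0.2,-0.7,0],[0.42,-0.4,-0.2,-0.7,0],[0.42,-0.4,-0.2,-0.6,0],[0.42,-0.2,0,-0.4,0],[0.42,-0.2,0,-0.2,0],[0.42,0,0,0,0],[0.42,0,0,0,0],[0.42,0,0,0,0],[0.42,0,0,0,0],[0.42,0,0,0,0]]' >/dev/null;python3 -c "
from h import *
st()"
```

```text
t 41.9 pos [0.6394 0.2568 0.0356] tilt [-0.141 -0.026] yawy -1.831 f [-0.   1.1  4.2] open 0.038 j [0.353 0.704 1.37  0.026 1.209 2.178]
```

```bash
python3 -m pendant '[[0.05,0.2,0,0,0],[0.05,0,0,0,0],[0.05,0,0,0,0],[0.05,0,0,0,0],[0.05,0,0,0,0],[0.05,0,0,0,0],[0.05,0,0,0,0],[0.05,0,0,3,0],[0.05,0,0,4,0],[0.05,0,0,4,0]]' >/dev/null;python3 -c "
from h import *
st()"
```

```text
t 42.73 pos [0.6333 0.2542 0.1351] tilt [-0.168 -0.036] yawy -1.829 f [0.6 0.7 0.2] open 0.0208 j [0.353 0.633 1.25  0.025 1.43  2.183]
```

```bash
python3 -m pendant '[[0.05,-0.5,-1,3.5,0],[0.05,-0.8,-2.5,3,0],[0.05,-0.9,-3.8,0.5,0],[0.05,-0.9,-3.8,0,0],[0.05,-0.9,-3.8,0,0],[0.05,-0.9,-3.8,0,0],[0.05,-0.9,-3.8,0,0],[0.05,-0.9,-3.8,0,0],[0.05,-0.9,-3.8,0,0],[0.05,-0.9,-3.8,0,0]]' >/dev/null;python3 -c "
from h import *
st()"
```

```text
t 43.57 pos [ 0.5439 -0.091   0.2118] tilt [-0.159 -0.036] yawy -1.816 f [-0.2 -0.2 -1.2] open 0.0206 j [-0.15   0.367  1.51  -0.06   1.418  1.685]
```

```bash
python3 -m pendant '[[0.05,-0.6,-3,0,0],[0.05,-0.6,-3,0,0],[0.05,-0.6,-2.3,-3,0],[0.05,0,0,-3.5,0],[0.05,0,0,-3,0],[0.4,0,0,0,0],[0.4,0,0,0,0],[0.4,0,0,0,0],[0.4,0,0,3,0],[0.4,0,0,4,0]]' >/dev/null;python3 -c "
from h import *
st()"
python3 -m pendant '[[0.3,0,0.5,4,0],[0.3,0,0,4,0],[0.3,-4,0,1,0],[0.3,-4,0,0,0],[0.3,-4,0,0,0],[0.3,-4,0,0,0],[0.3,0,0,0,0],[0.3,0,0,0,0],[0.3,0,0,0,0],[0.3,0,0,0,0]]' >/dev/null;python3 -c "
from h import *
st()
p,d=save('top','t3'); P=cloud('top',d)
cv2.imwrite('pics/t3c.png',cv2.resize(p[150:310,90:470,::-1],None,fx=2,fy=2,interpolation=cv2.INTER_CUBIC))
for o in stones(p): print(*o)
for o in stones(p,None,'top',(.4,.65,-.29,-.1)): print(*o)"
```

```text
t 44.4 pos [ 0.514  -0.1866  0.1799] tilt [-0.179 -0.035] yawy -1.825 f [0.3 0.  0.3] open 0.0368 j [-0.315  0.386  1.567 -0.091  1.351  1.545]
t 45.23 pos [ 0.3596 -0.1796  0.3018] tilt [-0.127 -0.058] yawy -1.819 f [0.1 0.6 0.2] open 0.0271 j [-0.406  0.045  1.701 -0.104  1.491  1.431]
[332. 228.] 51 [ 0.5472 -0.1651  0.0385]
[344. 235.] 137 [ 0.5302 -0.19    0.0385]
[357. 234.] 45 [ 0.5335 -0.2207  0.0385]
[385. 286.] 171 [ 0.4188 -0.2795  0.0385]
[333. 292.] 68 [ 0.4058 -0.164   0.0385]
```

View pics/t3c.png

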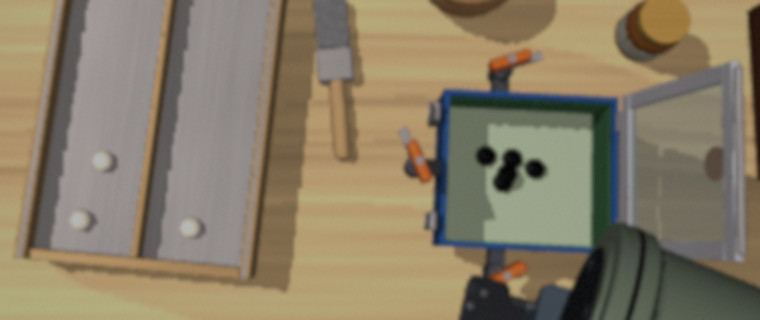

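All five black stones are in the tub, in a cluster around (485–536, 155–181) of the crop. The three whites are in the trough at (103,160), (80,220) and (190,228). Next I go around behind the lid.

```bash
python3 -m pendant '[[0,0,-3,2.5,0],[0,0,-3,2.5,0],[0,0,-4,0.5,0],[0,0,-4,0,0],[0,0,-4,0,0],[0,1,-4,0,0],[0,4,0,0,0],[0,0,0,0,0],[0,0,0,0,0],[0,0,0,0,0]]' >/dev/null;python3 -c "
from h import *
st()"
```

```text
t 46.12 pos [ 0.4189 -0.4116  0.3512] tilt [-0.134 -0.052] yawy -1.809 f [-1.   0.   0.5] open 0.0008 j [-0.723  0.329  1.222 -0.129  1.656  1.084]
```

```bash
python3 -m pendant '[[0,3.5,0,0,0],[0,3.5,0,0,0],[0,2.5,0,0,0],[0,0,0,-3,0],[0,0,0,-3,0],[0,0,0,-2,0],[0,0,0,0,0],[0,0,0,0,0],[0,0,0,0,0],[0,0,0,0,0]]' >/dev/null;python3 -c "
from h import *
st()"
python3 -m pendant '[[0,0,1.5,0,0],[0,0,1.5,0,0],[0,0,1.5,0,0],[0,0,1,0,0],[0,0,1,0,0],[0,0,1,0,0],[0,0,1,0,0],[0,0,1,0,0],[0,0,1,0,0],[0,0,1,0,0]]' >/dev/null;python3 -c "
from h import *
st()"
```

```text
t 46.95 pos [ 0.5207 -0.4042  0.2719] tilt [-0.13  -0.054] yawy -1.8 f [ 0.2 -0.2 -0.2] open 0.0005 j [-0.617  0.475  1.186 -0.12   1.556  1.194]
t 47.78 pos [ 0.5218 -0.2802  0.2794] tilt [-0.118 -0.065] yawy -1.802 f [-0.  -1.4 -1.6] open 0.0005 j [-0.45   0.36   1.349 -0.11   1.512  1.367]
```

```bash
python3 -m pendant '[[0,0,1.5,0,0],[0,0,1.5,0,0],[0,0,1,0,0],[0,0,0,2,0],[0,0,0,3,0],[0,0,0,0,0],[0,0,0,0,0],[0,0,0,0,0],[0,0,0,0,0],[0,0,0,0,0]]' >/dev/null;python3 -c "
from h import *
st()
p,d=save('side','s2')"
```

```text
t 48.62 pos [ 0.5191 -0.2254  0.3273] tilt [-0.127 -0.054] yawy -1.796 f [-0.9 -0.7 -0.2] open 0.0005 j [-0.372  0.315  1.299 -0.097  1.627  1.427]
```

View pics/s2.png

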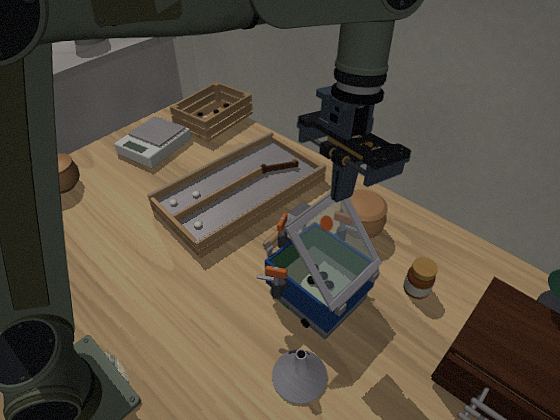

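The side view shows the lid falling, about halfway down around (330,245), with the hand clear of it. I wait and move over the press disc.

```bash
Z='x'; python3 -m pendant '[[0,0,0,0,0],[0,0,0,0,0],[0,0,0,0,0],[0,0,0,0,0],[0,0,0,0,0],[0,0,0,0,0],[0,0,0,0,0],[0,0,0,0,0],[0,0,0,0,0],[0,0,0,0,0]]' >/dev/null
python3 -m pendant '[[0,0,0,0,0],[0,0,0,0,0],[0,0,0,0,0],[0,0,0,0,0],[0,0,0,0,0],[0,0,0,0,0],[0,0,0,0,0],[0,0,0,0,0],[0,0,0,0,0],[0,0,0,0,0]]' >/dev/null
python3 -m pendant '[[0,0,2,0,0],[0,0,2,0,0],[0,0,2,0,0],[0,0,2,0,0],[0,0,0,0,0],[0,0,0,0,0],[0,0,0,0,0],[0,0,0,0,0],[0,0,0,0,0],[0,0,0,0,0]]' >/dev/null
python3 - <<'E'
from h import *
st(); k=cal("wrist"); p,d=save("wrist","w2")
for t in ["lid_press","knob_front_grip","knob_left_grip","knob_right_grip","clips"]:
    for l in cams.landmark_of("wrist",t)[:2]:
        r,c=l["location"]; z={"lid_press":.144,"clips":.149}.get(t,.162)
        print(t,round(l["score"],2),np.round([r,c]),at_z("wrist",r,c,z,k).round(4))
E
```

```text
t 51.17 pos [ 0.5182 -0.1462  0.3246] tilt [-0.132 -0.054] yawy -1.801 f [ 0.7  0.3 -0.8] open 0.0003 j [-0.244  0.278  1.359 -0.084  1.62   1.563]
lid_press 0.66 [167. 264.] [ 0.527  -0.1458  0.144 ]
knob_front_grip 0.71 [189. 201.] [ 0.5255 -0.0779  0.162 ]
knob_left_grip 0.71 [ 59. 263.] [ 0.6296 -0.1704  0.162 ]
knob_right_grip 0.82 [256. 300.] [ 0.4193 -0.1604  0.162 ]
clips 0.72 [242.  72.] [0.4991 0.086  0.149 ]
clips 0.57 [174. 222.] [ 0.5318 -0.101   0.149 ]
```

View pics/w2.png

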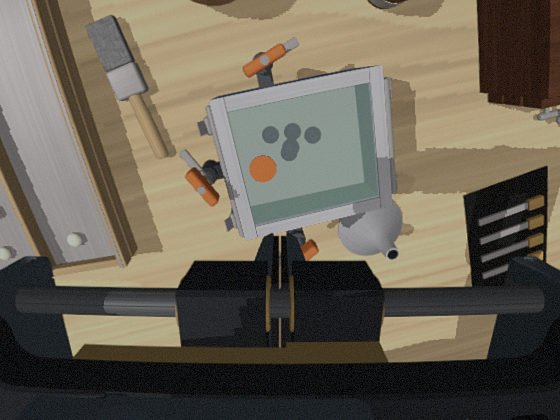

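The lid rests ajar on its clips, and the stones show through it at (130,290). The press disc is at (167,263), i.e. about (0.527, -0.146). The knob bars are at (188,202), (60,265) and (245,312). Now down to the disc.

```bash
python3 -m pendant '[[0,0,0,-4,0],[0,0,0,-4,0],[0,0,0,-4,0],[0,0,0,-3,0],[0,0,0,-1.2,0],[0,0,0,0,0],[0,0,0,0,0],[0,0,0,0,0],[0,0,0,0,0],[0,0,0,0,0]]' >/dev/null
python3 -c "
from h import *
st()"
```

```text
t 52.3 pos [ 0.5203 -0.1463  0.1621] tilt [-0.118 -0.057] yawy -1.802 f [-0.7  0.4 -0.4] open 0.0005 j [-0.243  0.358  1.652 -0.089  1.235  1.596]
```

```bash
python3 -m pendant '[[0,0,0,-0.4,0],[0,0,0,-0.4,0],[0,0,0,-0.4,0],[0,0,0,-0.3,0],[0,0,0,-0.3,0],[0,0,0,0,0],[0,0,0,0,0],[0,0,0,0,0],[0,0,0,0,0],[0,0,0,0,0]]' >/dev/null
python3 -c "
from h import *
st()"
```

```text
t 53.13 pos [ 0.5228 -0.1469  0.1463] tilt [-0.11  -0.059] yawy -1.802 f [ 0.1 -0.9  1. ] open 0.0002 j [-0.243  0.37   1.674 -0.091  1.191  1.601]
```

```bash
python3 -m pendant '[[0,0,0,-0.2,0],[0,0,0,-0.2,0],[0,0,0,-0.2,0],[0,0,0,-0.2,0],[0,0,0,0,0],[0,0,0,0,0],[0,0,0,0,0],[0,0,0,0,0],[0,0,0,0,0],[0,0,0,0,0]]' >/dev/null
python3 -c "
from h import *
st()"
```

```text
t 53.97 pos [ 0.5229 -0.1469  0.146 ] tilt [-0.105 -0.061] yawy -1.803 f [-0.9  0.2  2.5] open 0.0003 j [-0.243  0.368  1.678 -0.092  1.185  1.602]
```

```bash
python3 -m pendant '[[0,0,0,-0.4,0],[0,0,0,-0.4,0],[0,0,0,-0.4,0],[0,0,0,-0.4,0],[0,0,0,-0.4,0],[0,0,0,-0.4,0],[0,0,0,-0.4,0],[0,0,0,-0.4,0],[0,0,0,-0.4,0],[0,0,0,-0.4,0]]' >/dev/null
python3 -c "
from h import *
st()"
```

```text
t 54.8 pos [ 0.5234 -0.1466  0.1369] tilt [-0.092 -0.067] yawy -1.807 f [-6.7  2.6 24.5] open 0.0004 j [-0.241  0.37   1.7   -0.095  1.147  1.612]
```

```bash
python3 -m pendant '[[0,0,0,2,0],[0,0,0,4,0],[0,0,0,4,0],[0,0,0,4,0],[0,-3,0,2,0],[0,-4,0,0,0],[0,-4,0,0,0],[0,-4,0,0,0],[0.3,0,0,0,0],[0.3,0,0,0,0]]' >/dev/null
python3 - <<'E'
from h import *
st(); k=cal("top"); p,d=save("top","t4"); P=cloud("top",d,k); pi=p.astype(int); z=P[...,2]
o=(pi[...,0]>110)&(pi[...,0]>1.7*pi[...,1])&(P[...,0]>.39)&(P[...,0]<.66)&(P[...,1]>-.3)&(P[...,1]<-.05)&(z>.1)
N,l,s,c=cv2.connectedComponentsWithStats(o.astype(np.uint8))
for i in range(1,N):
    if s[i,4]>8: print("orange",s[i,4],c[i].round(),P[l==i].mean(0).round(4),cv2.minAreaRect(P[l==i][:,:2].astype(np.float32)*1000))
tc=np.array([.5246,-.1959]);u=np.array([-.038,-.999]);v=np.array([.999,-.038])
for a in (-.09,-.06,.05,.08):
    q=[]
    for b in(-.06,-.03,0,.03,.06):
        w=tc+a*u+b*v
        c0=proj("top",[[w[0],w[1],.137]],k)[0].round().astype(int); q.append(z[c0[1],c0[0]].round(4))
    print(a,q)
E
```

```text
t 55.63 pos [ 0.3663 -0.1458  0.3003] tilt [-0.094 -0.068] yawy -1.805 f [0.3 0.2 0. ] open 0.0108 j [-0.328  0.017  1.731 -0.095  1.462  1.494]
orange 29 [351. 178.] [ 0.6312 -0.182   0.172 ] ((631.5364379882812, -181.7597198486328), (7.794999599456787, 12.73523998260498), 15.079875946044922)
orange 44 [339. 182.] [ 0.6242 -0.1589  0.1718] ((625.082275390625, -160.18614196777344), (7.937460899353027, 19.8270320892334), 14.994443893432617)
orange 33 [297. 224.] [ 0.5392 -0.0752  0.1723] ((538.8016357421875, -75.33869934082031), (13.651291847229004, 9.062280654907227), 25.84209442138672)
orange 126 [330. 233.] [ 0.5266 -0.1438  0.136 ] ((526.7119140625, -143.58421325683594), (22.68714141845703, 24.467233657836914), 88.7052001953125)
orange 44 [301. 236.] [ 0.5178 -0.0844  0.1721] ((517.6380615234375, -84.84065246582031), (14.505533218383789, 10.429670333862305), 19.188631057739258)
-0.09 [np.float64(0.132), np.float64(0.1322), np.float64(0.1324), np.float64(0.1317), np.float64(0.1344)]
-0.06 [np.float64(0.1308), np.float64(0.1298), np.float64(0.1345), np.float64(0.1314), np.float64(0.1326)]
0.05 [np.float64(0.1312), np.float64(0.1312), np.float64(0.1293), np.float64(0.1306), np.float64(0.1316)]
0.08 [np.float64(0.1328), np.float64(0.1298), np.float64(0.1323), np.float64(0.1334), np.float64(0.1334)]
```

```bash
python3 -c "
import cv2
p=cv2.imread('pics/t4.png'); cv2.imwrite('pics/t4c.png',cv2.resize(p[160:310,270:420],None,fx=4,fy=4,interpolation=cv2.INTER_CUBIC))"
```

```text
(no output)
```

View pics/t4c.png

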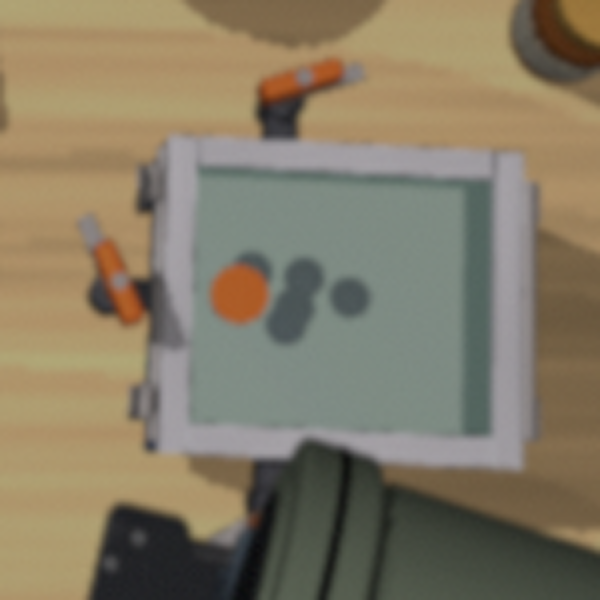

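The lid is home: its face is flat and the disc top reads 0.136 m. The left bar is at (305,78) with its dog to the right, and the front bar is at (118,280) with its dog up and left. The right bar is hidden by the arm. I'll do the right knob first.

```bash
python3 -m pendant '[[0.3,0.5,-0.2,0,0.11],[0.3,0.5,-0.2,0,0.11],[0.3,0.5,-0.2,0,0.11],[0.3,0.5,-0.2,0,0.11],[0.3,0.5,-0.2,0,0.11],[0.3,0.5,-0.2,0,0.11],[0.3,0.5,-0.1,0,0.11],[0.3,0.5,-0.1,0,0.11],[0.3,0.5,0,0,0.11],[0.3,0.5,0,0,0.11]]' >/dev/null
python3 -m pendant '[[0.3,0,0,0,0.11],[0.3,0,0,0,0.11],[0.3,0,0,0,0.11],[0.3,0,0,0,0.11],[0.3,0,0,0,0.11],[0.3,0,0,0,0.11],[0.3,0,0,0,0.11],[0.3,0,0,0,0.11],[0.3,0,0,0,0.11],[0.3,0,0,0,0.11]]' >/dev/null
cat >> h.py <<'E'
def bars(n="wrist",f=None):
    k=cal(n); p,d=cams.camera(n)
    if f: cv2.imwrite(f"pics/{f}.png",p[:,:,::-1])
    P=cloud(n,d,k); pi=p.astype(int); z=P[...,2]
    e=k[2]; r=cloud(n,np.ones_like(d),k)-e; Q=e+r*((.172-e[2])/r[...,2])[...,None]
    o=(pi[...,0]>90)&(pi[...,0]>2*pi[...,1])&(z>.155)&(z<.19)
    o=cv2.morphologyEx(o.astype(np.uint8),cv2.MORPH_CLOSE,np.ones((15,15)))
    N,l,s,c=cv2.connectedComponentsWithStats(o)
    for i in range(1,N):
        if s[i,4]>60:
            q=Q[l==i][:,:2]; m=q.mean(0); w,v=np.linalg.eigh(np.cov((q-m).T))
            print("bar",s[i,4],c[i].round(),"xy",m.round(4),"z",np.nanmean(P[l==i][:,2]).round(3),"axis deg",np.degrees(np.arctan2(v[1,1],v[0,1])).round(1),"len",(np.sqrt(12*w)*1000).round(0))
E
python3 -c "
from h import *
st();bars('wrist','w3')
bars('top')"
```

```text
t 57.35 pos [ 0.4476 -0.1616  0.2864] tilt [ 0.103 -0.03 ] yawy 0.517 f [-0.8 -0.5 -0.5] open 0.0273 j [-0.378  0.063  1.716  0.01   1.256 -0.894]
```

View pics/w3.png

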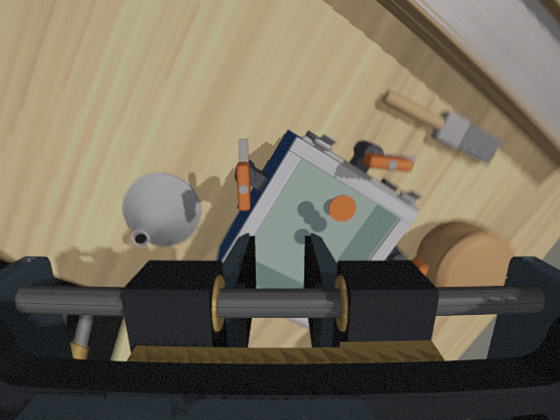

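The right bar is at (187,243) with its dog pointing up in the image, and it is clear of the funnel at (205,162). I loosen the colour test.

```bash
sed -i 's/o=(pi\[...,0\]>90)&(pi\[...,0\]>2\*pi\[...,1\])&(z>.155)&(z<.19)/hsv=cv2.cvtColor(p,cv2.COLOR_RGB2HSV); o=(hsv[...,0]<13)\&(hsv[...,1]>170)\&(hsv[...,2]>70)\&((z>.14)|~(z>0))/' h.py; python3 -c "
from h import *
p,d=cams.camera('wrist'); P=cloud('wrist',d); print(p[175,243],P[175,243],p[200,243],P[200,243],p[163,380],P[163,380])
bars('wrist')"
```

```text
[181 109  61] [ 0.41415017 -0.15172885  0.17300403] [182 109  59] [ 0.42462556 -0.17246536  0.1714719 ] [180 111  60] [ 0.51593704 -0.08496098  0.17279545]
bar 588 [388. 163.] xy [ 0.5225 -0.0813] z 0.171 axis deg -159.8 len [11. 44.]
bar 567 [244. 185.] xy [ 0.4191 -0.1602] z 0.172 axis deg 118.6 len [11. 43.]
bar 112 [420. 266.] xy [ 0.6165 -0.152 ] z 0.178 axis deg 162.9 len [ 7. 23.]
```

```bash
python3 -m pendant '[[0.32,-1,0,0,0],[0.32,-1,0,0,0],[0.32,-0.8,0,-1,0],[0.32,0,0,-3,0],[0.32,0,0,-3,0],[0.32,0,0,-2,0],[0.32,0,0,0,0],[0.32,0,0,0,0],[0.32,0,0,0,0],[0.32,0,0,0,0]]' >/dev/null
python3 -c "
from h import *
st();bars('wrist')"
```

```text
t 58.38 pos [ 0.4142 -0.1612  0.1978] tilt [ 0.108 -0.035] yawy 0.498 f [-0.5 -0.6  0. ] open 0.0291 j [-0.405  0.066  1.942  0.012  1.02  -0.905]
bar 1176 [472. 209.] xy [ 0.5191 -0.0813] z 0.169 axis deg -161.9 len [12. 49.]
bar 1079 [283. 242.] xy [ 0.4172 -0.1588] z 0.171 axis deg 119.3 len [11. 44.]
bar 600 [482. 341.] xy [ 0.6071 -0.1652] z 0.161 axis deg 118.7 len [15. 40.]
```

```bash
python3 -m pendant '[[0.32,0.2,0.1,-1.5,0],[0.32,0.1,0.1,-1.5,0],[0.32,0,0,-1,0],[0.32,0,0,-0.6,0],[0.32,0,0,0,0],[0.32,0,0,0,0],[0.32,0,0,0,0],[0.32,0,0,0,0],[0.32,0,0,0,0],[0.32,0,0,0,0]]' >/dev/null
python3 -c "
from h import *
st()"
```

```text
t 59.27 pos [ 0.4247 -0.1623  0.1609] tilt [ 0.129 -0.044] yawy 0.499 f [-0.6  0.3 -0.2] open 0.0296 j [-0.397  0.107  2.001  0.012  0.896 -0.898]
```

```bash
python3 -m pendant '[[0.32,-0.4,0.2,-0.5,0],[0.32,-0.4,0.1,-0.4,0],[0.32,-0.1,0,-0.3,0],[0.05,0,0,0,0],[0.05,0,0,0,0],[0.05,0,0,0,0],[0.05,0,0,0,0],[0.05,0,0,0,0],[0.05,0,0,0,0],[0.05,0,0,0,0]]' >/dev/null
python3 -c "
from h import *
st()"
```

```text
t 60.1 pos [ 0.4189 -0.1566  0.1487] tilt [ 0.139 -0.04 ] yawy 0.498 f [0.5 0.7 1. ] open 0.0121 j [-0.396  0.106  2.04   0.022  0.852 -0.902]
```

```bash
python3 -m pendant '[[0.05,0,0,0,-0.08],[0.05,0,0,0,-0.1],[0.05,0,0,0,-0.1],[0.05,0,0,0,-0.1],[0.05,0,0,0,-0.1],[0.05,0,0,0,-0.1],[0.05,0,0,0,-0.1],[0.05,0,0,0,-0.1],[0.05,0,0,0,-0.1],[0.05,0,0,0,-0.1]]' >/dev/null
python3 -c "
from h import *
st(); print(observe()['ft_torque'])"
```

```text
t 60.93 pos [ 0.4257 -0.1579  0.1488] tilt [ 0.052 -0.148] yawy -0.529 f [ 2.8 -2.5 -1.9] open 0.0125 j [-0.286  0.143  1.996 -0.161  0.916  0.342]
[-0.04931484  0.28543884  0.15141243]
```

```bash
python3 -m pendant '[[0.05,0,0,0,-0.1],[0.05,0,0,0,-0.1],[0.05,0,0,0,-0.1],[0.05,0,0,0,-0.1],[0.05,0,0,0,-0.1],[0.05,0,0,0,-0.1],[0.05,0,0,0,-0.1],[0.05,0,0,0,-0.1],[0.05,0,0,0,-0.08],[0.05,0,0,0,-0.08]]' >/dev/null
python3 -c "
from h import *
st(); print(observe()['ft_torque'])"
```

```text
t 61.77 pos [ 0.428  -0.1642  0.1488] tilt [-0.1   -0.133] yawy -1.537 f [ 0.3 -3.3  0. ] open 0.0124 j [-0.278  0.226  1.888 -0.176  1.094  1.352]
[0.23775007 0.27562706 0.1465703 ]
```

```bash
python3 -m pendant '[[0.05,0,0,0,-0.05],[0.05,0,0,0,-0.05],[0.05,0,0,0,-0.05],[0.05,0,0,0,-0.05],[0.05,0,0,0,-0.05],[0.05,0,0,0,-0.05],[0.05,0,0,0,-0.05],[0.05,0,0,0,0],[0.05,0,0,0,0],[0.05,0,0,0,0]]' >/dev/null
python3 -c "
from h import *
st(); print(observe()['ft_torque'])"
```

```text
t 62.6 pos [ 0.429  -0.1655  0.1482] tilt [-0.138 -0.088] yawy -1.891 f [-0.  -0.1  1.4] open 0.0178 j [-0.302  0.253  1.851 -0.137  1.148  1.659]
[0.43442715 0.04392624 0.84129991]
```

```bash
python3 -m pendant '[[0.05,0,0,0,0.08],[0.05,0,0,0,0.08],[0.05,0,0,0,0.08],[0.35,0,0,0,0],[0.35,0,0,0,0],[0.35,0,0,0,0],[0.35,0,0,2,0],[0.35,0,0,4,0],[0.35,0,0,4,0],[0.35,0,0,0,0]]' >/dev/null
python3 -c "
from h import *
st(); bars('wrist','w4')"
```

```text
t 63.43 pos [ 0.4273 -0.1644  0.2494] tilt [-0.117 -0.114] yawy -1.654 f [ 1.1 -0.3  0.8] open 0.0321 j [-0.288  0.155  1.709 -0.146  1.361  1.409]
bar 1218 [133.  86.] xy [ 0.5279 -0.0832] z 0.17 axis deg -155.7 len [13. 40.]
bar 668 [265. 214.] xy [ 0.4246 -0.1622] z 0.171 axis deg 178.2 len [10. 44.]
```

```bash
python3 -m pendant '[[0.32,1,0,0,0.1],[0.32,1,0,0,0.1],[0.32,1,0,0,0.1],[0.32,1,0,0,0.1],[0.32,1,0,0,0.1],[0.32,1,0,0,0.1],[0.32,1,0,0,0.1],[0.32,1,0,0,0.1],[0.32,1,0,0,0.1],[0.32,1,0,0,0.1]]' >/dev/null
python3 -m pendant '[[0.32,1,0,0,0.1],[0.32,1,0,0,0.1],[0.32,1,0,0,0.1],[0.32,1,0,0,0.1],[0.32,1,0,0,0.1],[0.32,1,0,0,0.1],[0.32,1,0,0,0.1],[0.32,1,0,0,0.1],[0.32,0.5,0,0,0.1],[0.32,0,0,0,0.05]]' >/dev/null
python3 -c "
from h import *
st(); bars('wrist','w5')"
```

```text
t 65.15 pos [ 0.6086 -0.1617  0.2191] tilt [ 0.122 -0.076] yawy 0.364 f [ 0.2 -0.6 -0.4] open 0.0293 j [-0.255  0.332  1.541 -0.048  1.13  -0.597]
bar 1276 [194.  68.] xy [ 0.5279 -0.0809] z 0.172 axis deg -157.6 len [10. 40.]
bar 830 [ 18. 144.] xy [ 0.4361 -0.1594] z 0.167 axis deg -173.0 len [14. 25.]
bar 883 [294. 239.] xy [ 0.6246 -0.1657] z 0.17 axis deg 109.7 len [11. 44.]
```

```bash
python3 -m pendant '[[0.32,0.6,-0.3,-1,-0.02],[0.32,0.5,-0.3,-2,0],[0.32,0,0,-1.5,0],[0.32,0,0,0,0],[0.32,0,0,0,0],[0.32,0,0,0,0],[0.32,0,0,0,0],[0.32,0,0,0,0],[0.32,0,0,0,0],[0.32,0,0,0,0]]' >/dev/null
python3 -c "
from h import *
st(); bars('wrist')"
```

```text
t 66.03 pos [ 0.6197 -0.1686  0.1681] tilt [ 0.116 -0.079] yawy 0.325 f [-0.4 -0.6 -0.4] open 0.0291 j [-0.259  0.389  1.587 -0.054  1.033 -0.555]
bar 2454 [149.  46.] xy [ 0.5297 -0.081 ] z 0.171 axis deg -158.2 len [11. 44.]
bar 1201 [292. 258.] xy [ 0.6236 -0.1618] z 0.17 axis deg 109.5 len [11. 38.]
```

```bash
python3 -m pendant '[[0.32,0.3,0,-0.6,0],[0.32,0.2,0,-0.6,0],[0.32,0.1,0,-0.6,0],[0.05,0,0,0,0],[0.05,0,0,0,0],[0.05,0,0,0,0],[0.05,0,0,0,0],[0.05,0,0,0,0],[0.05,0,0,0,0],[0.05,0,0,0,0]]' >/dev/null
python3 -c "
from h import *
st()"
```

```text
t 66.92 pos [ 0.6289 -0.1677  0.1491] tilt [ 0.122 -0.078] yawy 0.326 f [ 1.9  0.3 -0.1] open 0.0118 j [-0.255  0.414  1.597 -0.054  0.992 -0.55 ]
```

```bash
python3 -m pendant '[[0.05,0,0,0,-0.08],[0.05,0,0,0,-0.1],[0.05,0,0,0,-0.1],[0.05,0,0,0,-0.1],[0.05,0,0,0,-0.1],[0.05,0,0,0,-0.1],[0.05,0,0,0,-0.1],[0.05,0,0,0,-0.1],[0.05,0,0,0,-0.1],[0.05,0,0,0,-0.1]]' >/dev/null
python3 -c "
from h import *
st(); print(observe()['ft_torque'])"
python3 -m pendant '[[0.05,0,0,0,-0.1],[0.05,0,0,0,-0.1],[0.05,0,0,0,-0.1],[0.05,0,0,0,-0.1],[0.05,0,0,0,-0.1],[0.05,0,0,0,-0.1],[0.05,0,0,0,-0.1],[0.05,0,0,0,-0.1],[0.05,0,0,0,-0.08],[0.05,0,0,0,-0.05]]' >/dev/null
python3 -c "
from h import *
st(); print(observe()['ft_torque'])"
```

```text
t 67.75 pos [ 0.6319 -0.1693  0.1491] tilt [ 0.003 -0.151] yawy -0.698 f [ 1.8 -1.8 -0.5] open 0.0122 j [-0.204  0.47   1.504 -0.163  1.138  0.567]
[0.20072514 0.24887559 0.18037257]
t 68.58 pos [ 0.6321 -0.1723  0.1491] tilt [-0.124 -0.088] yawy -1.677 f [-0.3 -0.4  0.7] open 0.0128 j [-0.226  0.542  1.378 -0.117  1.325  1.492]
[0.70402266 0.13117882 0.9414663 ]
```

```bash
python3 -m pendant '[[0.05,0,0,0,0],[0.35,0,0,0,0],[0.35,0,0,0,0],[0.35,0,0,0,0],[0.35,0,0,0,0],[0.35,0,0,2,0],[0.35,0,0,4,0],[0.35,0,0,4,0],[0.35,0,0,0,0],[0.35,0,0,0,0]]' >/dev/null
python3 -c "
from h import *
st(); bars('wrist','w6')"
```

```text
t 69.42 pos [ 0.6289 -0.1721  0.2503] tilt [-0.13  -0.087] yawy -1.674 f [-0.1  0.  -0.5] open 0.0319 j [-0.226  0.489  1.217 -0.114  1.544  1.464]
bar 683 [268. 205.] xy [ 0.6325 -0.1707] z 0.171 axis deg 178.2 len [10. 44.]
```

```bash
python3 -m pendant '[[0.32,-0.5,0.4,0,0.1],[0.32,-0.5,0.4,0,0.1],[0.32,-0.5,0.4,0,0.1],[0.32,-0.5,0.4,0,0.1],[0.32,-0.5,0.4,0,0.1],[0.32,-0.5,0.4,0,0.1],[0.32,-0.5,0.4,0,0.1],[0.32,-0.5,0.4,0,0.1],[0.32,-0.5,0.4,0,0.1],[0.32,-0.5,0.4,0,0.1]]' >/dev/null
python3 -m pendant '[[0.32,-0.5,0.5,0,0.1],[0.32,-0.5,0.5,0,0.1],[0.32,-0.5,0.5,0,0.1],[0.32,-0.5,0.5,0,0.1],[0.32,-0.5,0.5,0,0.1],[0.32,-0.5,0.5,0,0.1],[0.32,-0.5,0.5,0,0.1],[0.32,-0.5,0.5,0,0.1],[0.32,-0.5,0.5,0,0.1],[0.32,-0.5,0.5,0,0.1]]' >/dev/null
python3 -m pendant '[[0.32,0,0,0,0.1],[0.32,0,0,0,0.1],[0.32,0,0,0,0.1],[0.32,0,0,0,0.1],[0.32,0,0,0,0.1],[0.32,0,0,0,0.1],[0.32,0,0,0,0.1],[0.32,0,0,0,0.1],[0.32,0,0,0,0.1],[0.32,0,0,0,0.1]]' >/dev/null
python3 -c "
from h import *
st(); bars('wrist','w7')"
```

```text
t 71.97 pos [ 0.4999 -0.0729  0.2098] tilt [0.117 0.045] yawy 1.481 f [0.8 0.4 0.2] open 0.0294 j [-0.214  0.157  1.804  0.078  1.077 -1.726]
bar 1488 [119. 128.] xy [ 0.42   -0.1592] z 0.17 axis deg 177.8 len [14. 39.]
bar 900 [269. 262.] xy [ 0.5211 -0.0801] z 0.17 axis deg -160.8 len [12. 42.]
```

```bash
python3 -m pendant '[[0.32,0.6,-0.2,0,0.09],[0.32,0.6,-0.2,0,0.09],[0.32,0.6,-0.2,0,0.09],[0.32,0.3,-0.1,0,0.09],[0.32,0,0,0,0.1],[0.32,0,0,-1.2,0],[0.32,0,0,-1,0],[0.32,0,0,-0.5,0],[0.32,0,0,0,0],[0.32,0,0,0,0]]' >/dev/null
python3 -c "
from h import *
st(); bars('wrist','w8')"
```

```text
t 72.85 pos [ 0.5159 -0.0797  0.1727] tilt [0.068 0.093] yawy 1.946 f [ 0.3 -0.2  0.6] open 0.0295 j [-0.244  0.244  1.788  0.122  1.068 -2.243]
bar 2084 [186.  38.] xy [ 0.4235 -0.1603] z 0.169 axis deg 174.3 len [13. 36.]
bar 948 [268. 260.] xy [ 0.5166 -0.0855] z 0.17 axis deg -156.4 len [10. 35.]
bar 788 [ 97. 340.] xy [ 0.6074 -0.1674] z 0.166 axis deg 172.9 len [12. 35.]
```

```bash
python3 -m pendant '[[0.32,0.6,-0.1,0.2,0],[0.32,0.5,-0.1,0,0],[0.32,0,0,-0.6,0],[0.32,0,0,-0.7,0],[0.32,0,0,-0.7,0],[0.32,0,0,-0.4,0],[0.32,0,0,0,0],[0.32,0,0,0,0],[0.32,0,0,0,0],[0.32,0,0,0,0]]' >/dev/null
python3 -c "
from h import *
st(); bars('wrist','w9')"
```

```text
t 73.73 pos [ 0.5286 -0.0819  0.1495] tilt [0.07  0.092] yawy 1.945 f [ 0.2 -0.2 -0.1] open 0.0294 j [-0.242  0.284  1.797  0.125  1.019 -2.247]
bar 1160 [183.  24.] xy [ 0.433  -0.1596] z 0.168 axis deg 154.6 len [13. 19.]
bar 1037 [282. 258.] xy [ 0.5137 -0.0873] z 0.169 axis deg -155.4 len [10. 28.]
bar 674 [ 90. 345.] xy [ 0.6006 -0.1668] z 0.166 axis deg 165.1 len [11. 25.]
```

View pics/w9.png

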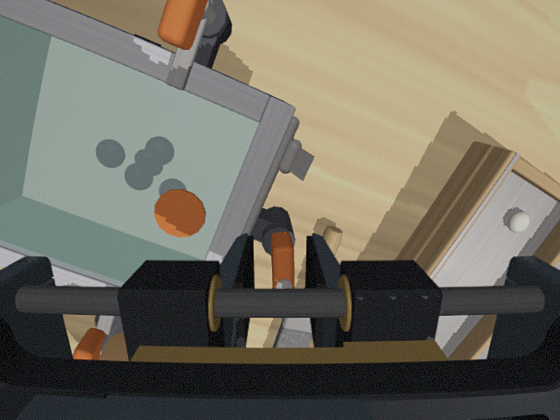

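The front bar at (258,282) lies centred between the fingers and in line with them. The right dog, at (65,182), points over the lid edge. I close on the bar and turn.

```bash
python3 -m pendant '[[0.05,0,0,0,0],[0.05,0,0,0,0],[0.05,0,0,0,0],[0.05,0,0,0,0],[0.05,0,0,0,0],[0.05,0,0,0,0],[0.05,0,0,0,-0.05],[0.05,0,0,0,-0.08],[0.05,0,0,0,-0.1],[0.05,0,0,0,-0.1]]' >/dev/null
python3 -c "
from h import *
st(); print(observe()['ft_torque'])"
python3 -m pendant '[[0.05,0,0,0,-0.1],[0.05,0,0,0,-0.1],[0.05,0,0,0,-0.1],[0.05,0,0,0,-0.1],[0.05,0,0,0,-0.1],[0.05,0,0,0,-0.1],[0.05,0,0,0,-0.1],[0.05,0,0,0,-0.1],[0.05,0,0,0,-0.1],[0.05,0,0,0,-0.1]]' >/dev/null
python3 -c "
from h import *
st(); print(observe()['ft_torque'])"
```

```text
t 74.62 pos [ 0.5286 -0.0807  0.1502] tilt [0.097 0.065] yawy 1.604 f [ 0.3  1.  -0.6] open 0.0117 j [-0.226  0.267  1.82   0.103  0.977 -1.881]
[-0.22122487  0.06413834  0.07906341]
t 75.45 pos [ 0.529  -0.0811  0.1502] tilt [ 0.105 -0.054] yawy 0.555 f [1.6 0.5 0.2] open 0.0114 j [-0.15   0.254  1.838 -0.047  0.938 -0.676]
[-0.05583525  0.3433633   0.06170688]
```

```bash
python3 -m pendant '[[0.05,0,0,0,-0.1],[0.05,0,0,0,-0.1],[0.05,0,0,0,-0.1],[0.05,0,0,0,-0.1],[0.05,0,0,0,-0.1],[0.05,0,0,0,-0.08],[0.05,0,0,0,-0.05],[0.05,0,0,0,-0.05],[0.05,0,0,0,-0.05],[0.05,0,0,0,-0.05]]' >/dev/null
python3 -c "
from h import *
st(); print(observe()['ft_torque'])"
```

```text
t 76.28 pos [ 0.5287 -0.0815  0.1502] tilt [ 0.028 -0.116] yawy -0.251 f [-0.4  2.7 -0.5] open 0.0163 j [-0.103  0.289  1.788 -0.132  1.029  0.217]
[0.40894628 0.28386312 1.36234472]
```

```bash
python3 -m pendant '[[0.05,0,0,0,0],[0.4,0,0,0,0],[0.4,0,0,0,0],[0.4,0,0,0,0],[0.4,0,0,0,0],[0.4,0,0,2,0],[0.4,0,0,4,0],[0.4,0,0,4,0],[0.4,-3,2,1,0],[0.4,-3,2,0,0]]' >/dev/null
python3 -m pendant '[[0.4,-3,2.5,0,0],[0.4,-3,2.5,0,0],[0.4,-3,2.5,0,0],[0.4,-3,2.5,0,0],[0.4,-1,2.5,0,0],[0.4,0,2.5,0,0],[0.4,0,2.5,0,0],[0.4,0,2.5,0,0],[0.4,0,0,0,0],[0.4,0,0,0,0]]' >/dev/null
python3 -c "
from h import *
st(); bars('top','t5')
p=cv2.imread('pics/t5.png'); cv2.imwrite('pics/t5c.png',cv2.resize(p[110:310,90:430],None,fx=2.3,fy=2.3,interpolation=cv2.INTER_CUBIC))
P=cloud('top',cams.camera('top')[1]); print(P[233,330],P[232,331])"
```

```text
t 77.95 pos [0.3284 0.1639 0.2668] tilt [ 0.039 -0.108] yawy -0.262 f [ 0.1 -0.3  0.8] open 0.0367 j [ 0.535 -0.039  1.869 -0.116  1.335  0.829]
bar 105 [345. 180.] xy [ 0.6279 -0.1692] z 0.173 axis deg 176.3 len [10. 39.]
bar 100 [299. 231.] xy [ 0.5275 -0.0801] z 0.172 axis deg 86.0 len [ 9. 39.]
bar 107 [342. 287.] xy [ 0.4226 -0.1613] z 0.173 axis deg 176.2 len [10. 38.]
[ 0.52649387 -0.14453911  0.13695082] [ 0.5284862  -0.14651816  0.13726268]
```

View pics/t5c.png

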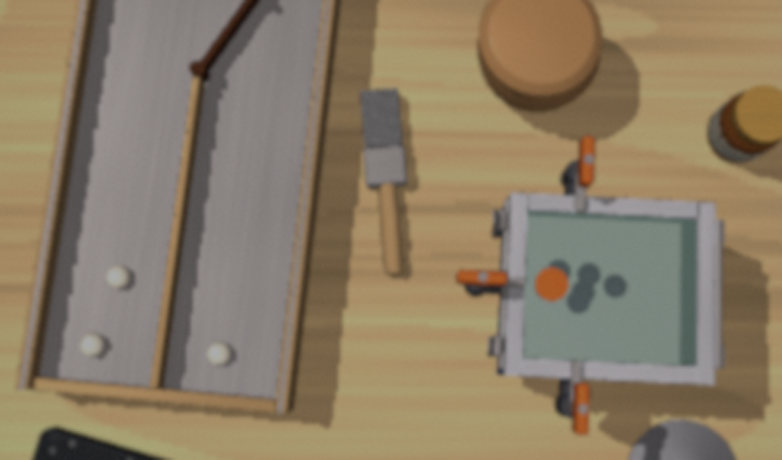

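All three dogs, at (583,195), (512,280) and (577,372), point square over the lid edges. The three bars read 176.3, 86.0 and 176.2 degrees, so they are mutually square. The lid is home, five blacks are in the tub, three whites are in the trough, and the bystanders are where they were.

```bash
python3 -c "
from h import *
st(); print(job.sign_off())"
```

```text
t 78.05 pos [0.3286 0.1631 0.2667] tilt [ 0.038 -0.108] yawy -0.264 f [ 0.1  0.3 -0.1] open 0.0364 j [ 0.533 -0.039  1.87  -0.116  1.335  0.828]
the job is handed in; nothing more can be done
None
```

The job is done and handed in at 78 s. All five black stones are in the tub, the lid is snapped home, and all three clamp knobs are at their end stops.

**Last checks**
- **Stones:** the final top picture shows five black stones in the tub and three whites in the trough.
- **Lid:** the press disc's top reads 0.136–0.137 m, against 0.136 m for home. The press force read 24.5 N at the end of the push; I only got a reading at the end of each call.
- **Knobs:** each was turned until the torque rose at its stop. The bars then read 176.3°, 86.0° and 176.2°, so they are square to each other and to the lid edges.
- **Bystanders:** by eye in the pictures, the bowl, its lid, the brush, the jar and the funnel are where they started. I did not measure them. The funnel is only partly in the last picture.

**What went wrong on the way**
- The tool's tilt drifted by up to about 0.2 rad, because the moves never correct it.
- Two stone grasps closed on nothing; one of those failures I put down to the tilt. A slow half turn brought the tilt back, and both stones were picked up on the next try.
- The wrist camera's knob positions were a few millimetres off those from the tub's geometry. I placed the grips using both, and all three held.

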